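Gauge the nested lamp cups and sort them

TASK

Work down the nested stack of brass lamp cups on the round stand: lift off only the top cup, without pulling the next one up with it, and try it mouth up on the gauge pin, lowering it until it rests on the gauge. If it slides fully home onto the gauge's base, stand it in the square plywood tray; if it stops on the tip of the pin, stand it in the round metal pan. Gauge and sort every cup, setting them upright side by side (not nested), and leave the other things on the bench alone.

Things in the scene. Friction and masses are not known exactly. Their poses are not given: they have to be found in the camera images.
- cup1a: lamp cup, bottom of the stack (one of cup1a and cup1b is there). Brass, mouth up, origin: centre of the underside, z up. All cups have one outside: 45 mm high; straight collar, 60 mm diameter, over the upper 18 mm, its edges slightly rounded; below it a thin body tapering from 49 to 42 mm diameter; 4 mm floor with a round bore on the axis. 90 g.
- cup1b: lamp cup, bottom of the stack (one of cup1a and cup1b is there). Shape as cup1a. The bore is 19 mm (fits the pin) or 13 mm (does not); any cup, in any place, may be either.
- cup2a: lamp cup, second from the bottom of the stack (one of cup2a and cup2b is there). Shape as cup1a. Nested, the tapered body hides in the cup below and the collar's lower edge rests on that cup's rim: each cup is 18 mm higher than the next.
- cup2b: lamp cup, second from the bottom of the stack (one of cup2a and cup2b is there). Shape as cup1a. Nested, only a cup's 18 mm collar shows, flush with the next collar: fingers reaching more than 18 mm below the top rim take two cups.
- cup3a: lamp cup, third from the bottom of the stack (one of cup3a and cup3b is there). Shape as cup1a. Side play in the nest is about 0.5 mm; the cups do not jam.
- cup3b: lamp cup, third from the bottom of the stack (one of cup3a and cup3b is there). Shape as cup1a. Lift 30 mm or more straight up to clear the nest.
- cup4a: lamp cup, fourth of the stack (cup4a, cup4b or neither is there: the stack is three or four high). Shape as cup1a.
- cup4b: lamp cup, fourth of the stack (cup4a, cup4b or neither is there: the stack is three or four high). Shape as cup1a.
- stand: low round turned pale-wood stand, fixed, 86 mm diameter, 12 mm high; the nested stack of three or four cups stands upright on its middle. Origin: centre of its underside.
- gauge: plug gauge: square dark steel base 90 x 90 x 25 mm with an upright bright steel pin in the middle, 16 mm diameter, standing 40 mm above the base; its top 5 mm tapers to 10 mm diameter. Loose on the bench, 1.4 kg, it can be shifted. Origin: centre of the underside, z up.
- gauge_tip (a point): centre of the pin's tip, 65 mm above the underside of the gauge; z up along the pin. A cup with a 19 mm bore, lowered over the pin, goes down until its foot rests on the base (foot 25 mm above the bench); one with a 13 mm bore stops at the tip (foot about 62 mm above the bench) and would topple if let go there.
- tray: square plywood tray, fixed, outside 190 x 190 mm, walls 7 mm thick, 24 mm high (38 mm on the sides at its +y and -y), floor 7 mm thick; for the cups that fit. Origin: centre of the underside, x and y along the sides.
- pan: round plain metal pan, fixed, 210 mm diameter at the rim, inside diameter of the floor about 195 mm, 22 mm high, floor 4 mm thick; for the cups that do not fit. Origin: centre of the underside.
- wax_tin: bystander: closed tin, 68 mm diameter, 50 mm high, loose. Origin: centre of the underside.
- finial: bystander: small turned wooden finial, 40 mm diameter, 60 mm high, standing loose. Origin: centre of the underside.
- screwdriver: bystander: screwdriver with a wooden handle, lying loose.
- blank: bystander: square wooden turning blank 200 x 32 x 32 mm, lying loose. Origin: centre of the underside.
- offcut: bystander: wooden disc offcut, 56 mm diameter, 30 mm high, loose, not always there. Origin: centre of the underside.
There are look-alikes about, which are no part of the job. What is shaped like the cup3b but pink or purple is not meant. What is shaped like the cup1a but green is not meant.

How it is judged (in metres and radians):
On the way, in this order (a step that is already met when the one before it is completed fails the run):
1. the fourth cup of the stack, if there is one, has been tried on the gauge pin: lowered over it until it rests on the gauge (foot on the base, or stopped at the pin's tip) (((horizontal distance between cup4a and gauge_tip below 0.008 m and angle between cup4a's own z axis and vertical below 0.3 rad and contact force between cup4a and gauge above 0.2 N and z of cup4a in the frame of gauge_tip below 0.003 m) or (horizontal distance between cup4b and gauge_tip below 0.008 m and angle between cup4b's own z axis and vertical below 0.3 rad and contact force between cup4b and gauge above 0.2 N and z of cup4b in the frame of gauge_tip below -0.034 m))), for 0.2 s.
2. the third cup of the stack, if there is one, has been tried on the gauge pin: lowered over it until it rests on the gauge (foot on the base, or stopped at the pin's tip) (((horizontal distance between cup3a and gauge_tip below 0.008 m and angle between cup3a's own z axis and vertical below 0.3 rad and contact force between cup3a and gauge above 0.2 N and z of cup3a in the frame of gauge_tip below -0.034 m) or (horizontal distance between cup3b and gauge_tip below 0.008 m and angle between cup3b's own z axis and vertical below 0.3 rad and contact force between cup3b and gauge above 0.2 N and z of cup3b in the frame of gauge_tip below 0.003 m))), for 0.2 s.
3. the second cup of the stack, if there is one, has been tried on the gauge pin: lowered over it until it rests on the gauge (foot on the base, or stopped at the pin's tip) (((horizontal distance between cup2a and gauge_tip below 0.008 m and angle between cup2a's own z axis and vertical below 0.3 rad and contact force between cup2a and gauge above 0.2 N and z of cup2a in the frame of gauge_tip below 0.003 m) or (horizontal distance between cup2b and gauge_tip below 0.008 m and angle between cup2b's own z axis and vertical below 0.3 rad and contact force between cup2b and gauge above 0.2 N and z of cup2b in the frame of gauge_tip below -0.034 m))), for 0.2 s.
4. the bottom cup of the stack, if there is one, has been tried on the gauge pin: lowered over it until it rests on the gauge (foot on the base, or stopped at the pin's tip) (((horizontal distance between cup1a and gauge_tip below 0.008 m and angle between cup1a's own z axis and vertical below 0.3 rad and contact force between cup1a and gauge above 0.2 N and z of cup1a in the frame of gauge_tip below -0.034 m) or (horizontal distance between cup1b and gauge_tip below 0.008 m and angle between cup1b's own z axis and vertical below 0.3 rad and contact force between cup1b and gauge above 0.2 N and z of cup1b in the frame of gauge_tip below 0.003 m))), for 0.2 s.
At the end, for the whole second after the job is handed in: every 19 mm cup stands upright (within 0.15 rad) on the floor of the square tray (its axis within 70 mm of the tray's centre along both sides), every 13 mm cup stands upright on the floor of the round pan (axis within 80 mm of its centre), all at rest and none nested; the gauge stands upright (angle between each of cup1a, cup1b, cup2a, cup2b, cup3a, cup3b, cup4a, cup4b's own z axis and vertical below 0.15 rad and linear speed of each of cup1a, cup1b, cup2a, cup2b, cup3a, cup3b, cup4a, cup4b below 0.02 m/s and x of cup1a in the frame of tray between -0.07 and 0.07 m and y of cup1a in the frame of tray between -0.07 and 0.07 m and z of each of cup1a, cup2b, cup3a, cup4b in the frame of tray below 0.015 m and horizontal distance between each of cup1b, cup2a, cup3b, cup4a and pan below 0.08 m and z of each of cup1b, cup2a, cup3b, cup4a in the frame of pan below 0.012 m and x of cup2b in the frame of tray between -0.07 and 0.07 m and y of cup2b in the frame of tray between -0.07 and 0.07 m and x of cup3a in the frame of tray between -0.07 and 0.07 m and y of cup3a in the frame of tray between -0.07 and 0.07 m and x of cup4b in the frame of tray between -0.07 and 0.07 m and y of cup4b in the frame of tray between -0.07 and 0.07 m and angle between gauge's own z axis and vertical below 0.1 rad); the robot touches nothing.
It fails at once if two cups are carried off nested together, or the stack is pushed more than 25 mm aside (((distance between any of cup2a, cup2b and cup1a below 0.028 m or distance between any of cup2a, cup2b and cup1b below 0.028 m) and distance of any of cup1a, cup1b from where it was at the start of the episode above 0.025 m) or ((distance between any of cup2a, cup2b and cup1a below 0.028 m or distance between any of cup2a, cup2b and cup1b below 0.028 m or distance between any of cup3a, cup3b and cup2a below 0.028 m or distance between any of cup3a, cup3b and cup2b below 0.028 m) and distance of any of cup2a, cup2b from where it was at the start of the episode above 0.025 m) or ((distance between any of cup3a, cup3b and cup2a below 0.028 m or distance between any of cup3a, cup3b and cup2b below 0.028 m or distance between any of cup4a, cup4b and cup3a below 0.028 m or distance between any of cup4a, cup4b and cup3b below 0.028 m) and distance of any of cup3a, cup3b from where it was at the start of the episode above 0.025 m)).
It fails at once if a cup is knocked over (angle between any of cup1a, cup1b, cup2a, cup2b, cup3a, cup3b, cup4a, cup4b's own z axis and vertical above 1 rad).
It fails at once if a bystander is moved more than 30 mm (distance of any of wax_tin, finial, screwdriver, blank, offcut from where it was at the start of the episode above 0.03 m).
Of cup1a, cup1b only 1 to 1 are there at a start; the rules pass over those that are not, and their reading is None.
Of cup2a, cup2b only 1 to 1 are there at a start; the rules pass over those that are not, and their reading is None.
Of cup3a, cup3b only 1 to 1 are there at a start; the rules pass over those that are not, and their reading is None.
Of cup4a, cup4b, offcut only 1 to 1 are there at a start; the rules pass over those that are not, and their reading is None.
At some moment in a run one of gauge may be knocked a few centimetres aside while the robot is not near it.
It also fails if it takes over 210 s, if anything falls off the work surface, if the arm or the gripper's body presses on something with over 40 N, if the wrist force passes 120 N, or if a joint passes its speed limit or range.

ROBOT

A 7-joint arm with a two-finger parallel gripper is mounted at the origin on the work surface. World frame = base frame: x ahead of the robot, y to its left, z up, the work surface at z = 0. Lengths are in m, angles in degrees, forces in N, time in s.
With the tool pointing down it reaches from about 0.425 to 0.875 m from the base axis. Payload 4.7 kg.
Tool frame: the origin (TCP) lies on the mounting face of the last link; the fingertips stand 182 mm ahead of it and the grasp point (between the pads) lies 164 mm ahead of it; z points along the fingers, y is the line along which they close (so a half turn about z gives the same grasp; the last joint's range is limited). The gripper opens to 87 mm and grips with 3 to 60 N. Pads are 19 mm wide; open, the fingers measure 117 mm over their backs; the gripper's body (75 mm by 190 mm) begins 51 mm behind the grasp point.
Start: joints at [-63.707, 18.392, -4.016, 83.108, 1.295, 78.541, -3.26], TCP at [0.28, 0.587, 0.405] pointing down, gripper open.
Joint ranges: [-163.93, 163.93], [-17.29, 119.83], [-79.2, 71.16], [3.27, 140.29], [-89.18, 269.18], [5.43, 117.66], [-154.24, 154.24]. Speed limits (degrees/s): [147.25, 147.25, 180, 180, 180, 180, 180].

INTERFACE

Orientations are given as [roll, pitch, yaw] about the fixed x, y, z axes, in that order (R = Rz(yaw) Ry(pitch) Rx(roll)).
In Python, from cell import env gives the robot as it stands.
- The arm moves only by the tool servo_tool, never from a script. Its argument "plan" is a list of rows, each an object with "xyz": the shift along the tool's x, y, z in cm, a list of three; "twist": the turn, a rotation vector about the tool's x, y, z in degrees, a list of three; "jaw": the closure, from 0 (fully open) to 1 (shut). In form: [{"xyz": [x, y, z], "twist": [wx, wy, wz], "jaw": jaw}, ...]. A call has 1 to 10 rows; each row is the pose to reach, as a shift and turn from the pose commanded when the call began, along the tool's axes at that moment; what a row does not reach only later rows make up. A row lasts 1/12 s, in which the tool goes at most 41.7 mm and 7.16 degrees, less where a joint would pass 70% of its speed; a pose out of reach is approached as far as the arm can. A call with a gripper value outside its range is refused whole. The fingers move at their own pace and stop on an object; "newtons" is the grip in N (left out, the last holds). Time passes only in rows, so rows that repeat a pose let the fingers close. It gives the time, the measured TCP pose, the force, the opening and the grip force at its end, in the units of the state.
- env.get_obs(): the state, without advancing time (a new reading comes with each control period).
- env.read_camera(name): name is "scene" or "top"; returns a dict with "img" (384x512x3 uint8, red, green, blue), "camera_matrix" (3x3 intrinsics, pixels), "k1" (the pictures are not rectified: a ray, as slopes to the right and down, at radius r is drawn at 1 + k1 r^2 times it, then the intrinsics apply), "R" (3x3) and "t" (3): a world point X has camera coordinates R X + t. Camera axes: x right, y down, z forward; pixel columns grow to the right and rows downward; lengths in m; the calibration is good to about 2 mm. A picture is of the moment at which its call begins. There is no depth.
- env.sign_off(): hands the job in; it is judged then, once.
The state is a dict: "time_s": time; "qpos": joint angles; "joint_velocities": joint speeds; "effort": joint torques, N m; "tool_pos": TCP position; "tool_rot": TCP orientation; "force": force on the tool from outside, world axes, zero at the start; "wrist_torque": the same for the moment, N m; "grip_width": finger opening in m; "grasp_force": force on a finger pad.
Only numpy, scipy, OpenCV 4.12 (cv2) and the standard library are available. Lean on these libraries where they do the work, as an engineer would, in place of code of your own. Each camera call takes 0.05 s, during which the arm holds its last target. There are 200 camera calls.

## Working session

There is one attempt and no reset: what is moved stays moved. The work goes in short steps, Python scripts to look and compute and a tool call to move; the robot and the scene stay as the last step left them, time stands still between calls to the robot, and variables do not carry over. Pictures are saved under pics/ and viewed, at most 14 in all, crops included, and the job is handed in when it is done.

Besides the shell and the picture viewer there is one more tool, called after ">>>" by a JSON object that holds its "name" and its "arguments". servo_tool: Moves the arm, as the interface text tells. Its arguments: {"type":"object","properties":{"plan":{"type":"array","items":{"type":"object","properties":{"xyz":{"type":"array","items":{"type":"number"}},"twist":{"type":"array","items":{"type":"number"}},"jaw":{"type":"number"}}}},"newtons":{"type":"number"}},"required":["plan"]}

```bash
ls; mkdir -p pics; cat > h.py <<'E'
import numpy as np, cv2
from cell import env
def shot(n):
    c=env.read_camera(n); return c
def save(c,fn,crop=None,s=1):
    im=c['img'][:,:,::-1]
    if crop: x0,y0,x1,y1=crop; im=im[y0:y1,x0:x1]
    cv2.imwrite('pics/'+fn,cv2.resize(im,None,fx=s,fy=s,interpolation=cv2.INTER_CUBIC))
def ray(c,px):
    K=np.array(c['camera_matrix']);p=np.array(px,float)
    d=np.array([(p[0]-K[0,2])/K[0,0],(p[1]-K[1,2])/K[1,1]]);u=d.copy()
    for _ in range(20): u=d/(1+c['k1']*(u@u))
    R=np.array(c['R']);t=np.array(c['t'])
    return -R.T@t, R.T@np.array([u[0],u[1],1])
def plane(c,px,z):
    o,d=ray(c,px); return o+d*(z-o[2])/d[2]
def proj(c,X):
    K=np.array(c['camera_matrix']);q=np.array(c['R'])@np.array(X,float)+np.array(c['t']);u=q[:2]/q[2]
    u=u*(1+c['k1']*(u@u)); return np.array([K[0,0]*u[0]+K[0,2],K[1,1]*u[1]+K[1,2]])
E
python3 - <<'E'
from h import *
for n in('scene','top'):
    c=shot(n);save(c,n+'0.png',s=1.5);print(n,np.round(-np.array(c['R']).T@np.array(c['t']),3),c['k1'],np.round(c['camera_matrix'],1).tolist())
o=env.get_obs();print({k:np.round(v,3).tolist() for k,v in o.items()})
E
```

```text
pics
scene [1.558 0.22  0.688] -0.07118592126003438 [[456.3, 0.0, 258.1], [0.0, 456.3, 189.4], [0.0, 0.0, 1.0]]
top [0.483 0.02  0.962] -0.1253952279181274 [[427.9, 0.0, 256.0], [0.0, 427.9, 194.6], [0.0, 0.0, 1.0]]
{'time_s': 0.1, 'qpos': [-63.708, 18.433, -4.017, 83.169, 1.294, 78.54, -3.261], 'joint_velocities': [-0.039, -0.023, -0.06, -0.165, 0.013, 0.008, 0.039], 'effort': [-0.001, -49.257, -0.406, -31.34, -0.064, 0.04, 0.0], 'tool_pos': [0.28, 0.587, 0.404], 'tool_rot': [-179.903, 0.004, 154.518], 'force': [-0.567, 0.181, -0.139], 'wrist_torque': [0.029, 0.006, -0.015], 'grasp_force': 0.0, 'grip_width': 0.087}
```

View pics/scene0.png

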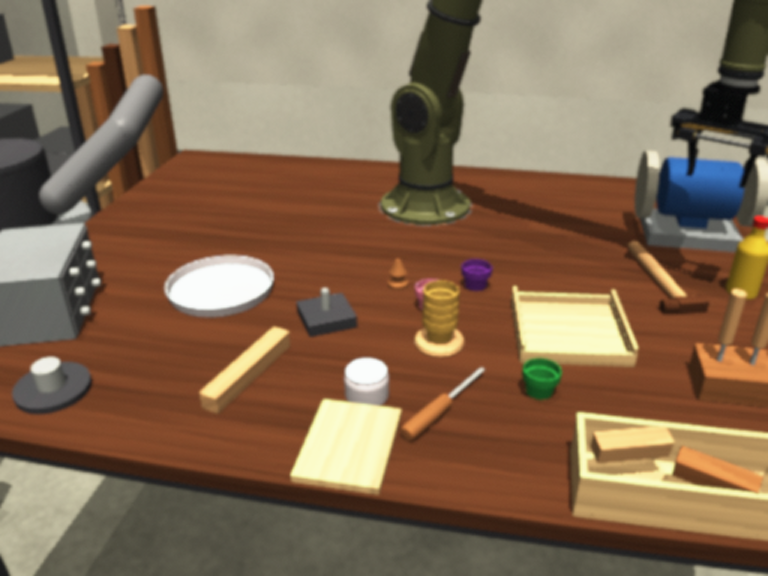

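View pics/top0.png

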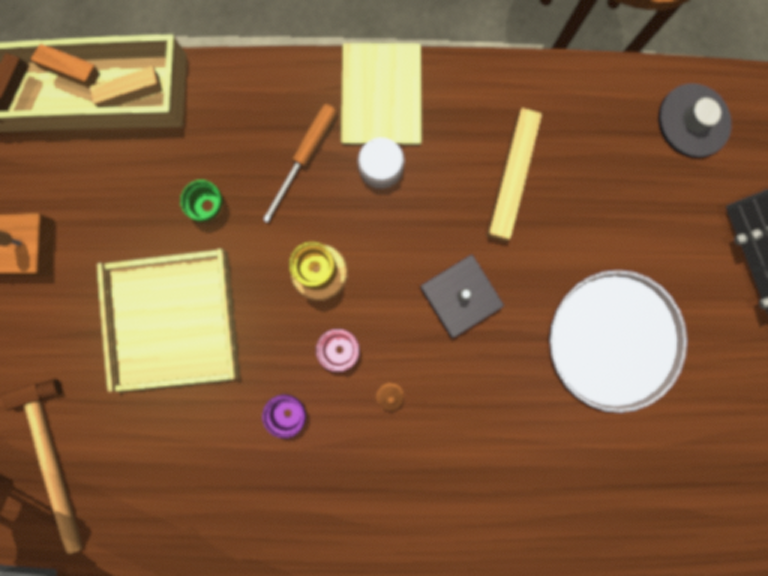

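The top view shows the yellow brass stack at about (209,177) in unscaled pixels, with its top cup's bore visible. The gauge pin is at (310,197), the pan at (412,227) and the tray at (111,214). Cup-shaped candidates in the top view are yellow (209,177), green (135,134), pink (225,234) and purple (190,278). I choose yellow/brass. There is no offcut, so the stack should be four high.

```bash
cat >> h.py <<'E'
def masks(c):
    return cv2.cvtColor(c['img'],cv2.COLOR_RGB2HSV)
def big(m,box=None):
    m=m.astype(np.uint8)
    if box: k=np.zeros_like(m);k[box[1]:box[3],box[0]:box[2]]=1;m=m*k
    cs,_=cv2.findContours(m,cv2.RETR_EXTERNAL,cv2.CHAIN_APPROX_NONE)
    return max(cs,key=cv2.contourArea)
def worldfit(c,ct,z):
    P=np.array([plane(c,p,z)[:2] for p in ct[:,0]],np.float32); return P
E
python3 - <<'E'
from h import *
c=shot('top');s=shot('scene');h=masks(c)
save(c,'crop1.png',(170,140,350,280),4)
def px(x,y): print((x,y),h[y,x])
for p in[(209,164),(221,177),(209,168),(228,190),(300,185),(310,197),(390,225),(412,182),(80,200),(110,170),(140,240),(240,200)]:px(*p)
ct=big((h[:,:,1]<70)&(h[:,:,2]>120),(350,170,480,285));P=worldfit(c,ct,.022);(x,y),r=cv2.minEnclosingCircle(P);print('pan',x,y,r)
ct=big((h[:,:,2]<95)&(h[:,:,1]<110),(270,160,345,235));P=worldfit(c,ct,.025);print('gauge',cv2.minAreaRect(P),cv2.contourArea(ct))
ct=big((h[:,:,0]>18)&(h[:,:,0]<40)&(h[:,:,2]>110),(55,155,170,270));P=worldfit(c,ct,.024);print('tray',cv2.minAreaRect(P))
print('tip',plane(c,(310,196.5),.065))
y=(h[:,:,0]>22)&(h[:,:,0]<35)&(h[:,:,1]>170)&(h[:,:,2]>60)
ct=big(y,(185,155,240,205));P=worldfit(c,ct,.111);print('stack',cv2.minEnclosingCircle(P),cv2.minAreaRect(P))
np.save('top.npy',c['img'])
hs=masks(s);ct=big((hs[:,:,0]>18)&(hs[:,:,0]<35)&(hs[:,:,1]>150),(270,180,320,240));print(cv2.boundingRect(ct))
for z in(.093,.111):
  print(z,[np.round(proj(s,(.483+.08,.1,z)),0)])
E
```

```text
(209, 164) [ 22 175 182]
(221, 177) [ 26 166 212]
(209, 168) [ 20 183 139]
(228, 190) [ 15 147 127]
(300, 185) [  0  15 116]
(310, 197) [ 80   3 223]
(390, 225) [105   6 244]
(412, 182) [  9  16 159]
(80, 200) [ 31  73 239]
(110, 170) [ 21 111 172]
(140, 240) [ 30  84 237]
(240, 200) [ 12 171 127]
pan 0.4786098897457123 -0.33682483434677124 0.10717780888080597
gauge ((0.5125706791877747, -0.08987650275230408), (0.11664076149463654, 0.05681687965989113), 74.92117309570312) 37.0
tray ((0.5052850842475891, 0.3383491337299347), (0.1965591013431549, 0.20040230453014374), 6.993836879730225)
tip [ 0.5428807  -0.09956468  0.065     ]
stack ((0.594096302986145, 0.09397126734256744), 0.00427082646638155) ((0.5936838388442993, 0.09516959637403488), (0.008317564614117146, 0.0031681465916335583), 18.993741989135742)
(283, 188, 23, 40)
0.093 [array([290., 194.])]
0.111 [array([290., 188.])]
```

View pics/crop1.png

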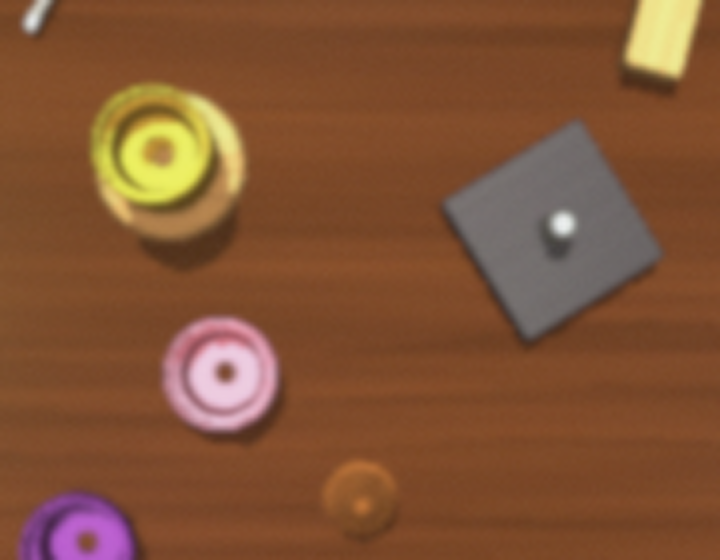

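The crop shows the rim circle of the brass stack at about (207.6,175.9) px, radius 15.4 px, which fits a four-high stack. The pin tip is at about (310.3,195.4). The brass colour confirms the choice.

```bash
cat >> h.py <<'E'
def gauge(c):
    h=masks(c); m=(h[:,:,1]<75)&(h[:,:,2]<150)
    m=cv2.morphologyEx(m.astype(np.uint8),cv2.MORPH_CLOSE,np.ones((9,9)))
    m=cv2.morphologyEx(m,cv2.MORPH_OPEN,np.ones((7,7)))
    ct=big(m,(235,130,355,270)); r=cv2.minAreaRect(worldfit(c,ct,.025))
    x,y,w,hh=cv2.boundingRect(ct); b=((h[:,:,1]<60)&(h[:,:,2]>175)).astype(np.uint8)
    k=np.zeros_like(b);cv2.drawContours(k,[ct],-1,1,-1);M=cv2.moments(b*k,True)
    pt=(M['m10']/M['m00'],M['m01']/M['m00']) if M['m00'] else (0,0)
    return r,pt,plane(c,pt,.065)[:2]
def rim(c,px,z):
    "yellow collar circle around guess px"
    h=masks(c);m=((h[:,:,0]>=24)&(h[:,:,0]<36)&(h[:,:,1]>150)).astype(np.uint8)
    x,y=px;ct=big(cv2.morphologyEx(m,cv2.MORPH_CLOSE,np.ones((7,7))),(x-22,y-22,x+22,y+22))
    return cv2.minEnclosingCircle(worldfit(c,ct,z))
E
python3 - <<'E'
from h import *
c=shot('top')
print('gauge',gauge(c)); print('pin hand',plane(c,(310.3,195.4),.065))
print('stack hand',plane(c,(207.6,175.9),.111),'r',np.linalg.norm(plane(c,(223,175.9),.111)-plane(c,(207.6,175.9),.111)),'auto',rim(c,(208,176),.111))
T=[plane(c,(x/1.5-.2,y/1.5-.2),.038)[:2] for x,y in((98,263),(224,250),(237,380),(108,391))];print(np.round(T,4),np.mean(T,0))
s=shot('scene')
print('scene pred stack rim',proj(s,[*plane(c,(207.6,175.9),.111)]),'tip',proj(s,plane(c,(310.3,195.4),.065)))
E
```

```text
gauge (((0.5442075133323669, -0.09954120218753815), (0.09000955522060394, 0.09063529223203659), 31.870758056640625), (310.25, 195.25), array([ 0.54552398, -0.10010571]))
pin hand [ 0.54520756 -0.10021023  0.065     ]
stack hand [0.58010382 0.11165308 0.111     ] r 0.03087886464448351 auto ((0.5799314975738525, 0.11197880655527115), 0.030451614409685135)
[[0.5895 0.4389]
 [0.6088 0.2484]
 [0.4204 0.2256]
 [0.4012 0.4178]] [0.50500101 0.33268088]
scene pred stack rim [293.98975137 191.80321562] tip [216.7924408  192.71770219]
```

>>> {"name": "servo_tool", "arguments": {"plan": [{"xyz":[-30,-19,0],"twist":[0,0,64.52],"jaw":0},{"xyz":[-30,-19,0],"twist":[0,0,64.52],"jaw":0},{"xyz":[-30,-19,0],"twist":[0,0,64.52],"jaw":0},{"xyz":[-30,-19,0],"twist":[0,0,64.52],"jaw":0},{"xyz":[-30,-19,0],"twist":[0,0,64.52],"jaw":0},{"xyz":[-30,-19,0],"twist":[0,0,64.52],"jaw":0},{"xyz":[-30,-19,0],"twist":[0,0,64.52],"jaw":0},{"xyz":[-30,-19,0],"twist":[0,0,64.52],"jaw":0},{"xyz":[-30,-19,0],"twist":[0,0,64.52],"jaw":0},{"xyz":[-30,-19,0],"twist":[0,0,64.52],"jaw":0}], "newtons": 20}}

```text
time_s: 1.13
tool_pos: [0.4723, 0.2797, 0.4052]
tool_rot: [179.9, 0.1, 89.1]
force: [0.3, 0.2, -0.4]
grip_width: 0.0873
grasp_force: 0.0
```

>>> {"name": "servo_tool", "arguments": {"plan": [{"xyz":[-17.4,11.1,7],"twist":[0,0,0],"jaw":0},{"xyz":[-17.4,11.1,7],"twist":[0,0,0],"jaw":0},{"xyz":[-17.4,11.1,7],"twist":[0,0,0],"jaw":0},{"xyz":[-17.4,11.1,7],"twist":[0,0,0],"jaw":0},{"xyz":[-17.4,11.1,7],"twist":[0,0,0],"jaw":0},{"xyz":[-17.4,11.1,7],"twist":[0,0,0],"jaw":0},{"xyz":[-17.4,11.1,7],"twist":[0,0,0],"jaw":0},{"xyz":[-17.4,11.1,7],"twist":[0,0,0],"jaw":0},{"xyz":[-17.4,11.1,7],"twist":[0,0,0],"jaw":0},{"xyz":[-17.4,11.1,7],"twist":[0,0,0],"jaw":0}]}}

```text
time_s: 1.97
tool_pos: [0.5792, 0.1146, 0.3353]
tool_rot: [180.0, -0.1, 90.2]
force: [0.6, 0.2, -0.4]
grip_width: 0.0869
grasp_force: 0.0
```

>>> {"name": "servo_tool", "arguments": {"plan": [{"xyz":[-0.2,0.1,2],"jaw":0},{"xyz":[-0.2,0.1,4],"jaw":0},{"xyz":[-0.2,0.1,5.6],"jaw":0},{"xyz":[-0.2,0.1,5.6],"jaw":0},{"xyz":[-0.2,0.1,5.6],"jaw":0},{"xyz":[-0.2,0.1,5.6],"jaw":0}]}}

```text
validation failed for argument at $.pl...
```

```bash
python3 - <<'E'
from h import *
o=env.get_obs();print(o['tool_pos'])
a=shot('top');b=shot('scene')
A=cv2.resize(a['img'][110:240,140:280,::-1],(560,520));B=cv2.resize(b['img'][130:260,240:340,::-1],(400,520))
I=np.hstack([A,B]);cv2.imwrite('pics/g1.png',cv2.resize(I,(790,428)))
E
```

```text
[0.57922074 0.11461666 0.33532637]
```

View pics/g1.png

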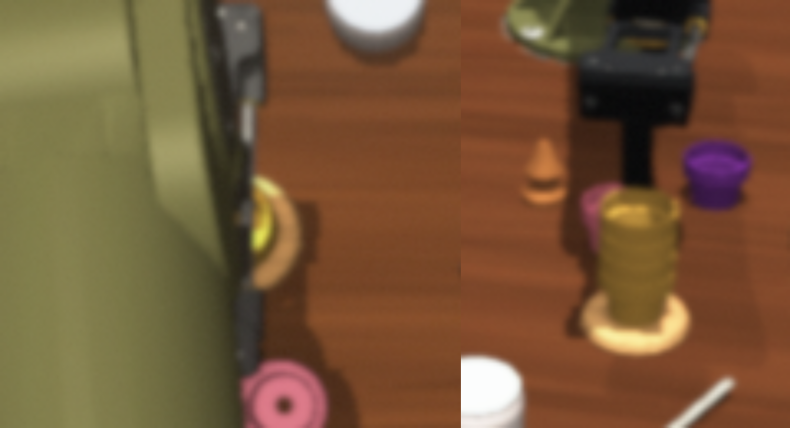

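The picture shows the gripper above the four-collar stack. My move was refused because the twist was missing, so I send it again.

>>> {"name": "servo_tool", "arguments": {"plan": [{"xyz":[-0.25,0.1,2],"twist":[0,0,0],"jaw":0},{"xyz":[-0.25,0.1,4],"twist":[0,0,0],"jaw":0},{"xyz":[-0.25,0.1,5.6],"twist":[0,0,0],"jaw":0},{"xyz":[-0.25,0.1,5.6],"twist":[0,0,0],"jaw":0},{"xyz":[-0.25,0.1,5.6],"twist":[0,0,0],"jaw":0},{"xyz":[-0.25,0.1,5.6],"twist":[0,0,0],"jaw":0}]}}

```text
time_s: 2.57
tool_pos: [0.5811, 0.1103, 0.28]
tool_rot: [179.9, -0.0, 90.0]
force: [-0.5, -0.1, 1.0]
grip_width: 0.0866
grasp_force: 0.0
```

>>> {"name": "servo_tool", "arguments": {"plan": [{"xyz":[0.15,-0.1,0.05],"twist":[0,0,0],"jaw":0.2},{"xyz":[0.15,-0.1,0.05],"twist":[0,0,0],"jaw":0.3},{"xyz":[0.15,-0.1,0.05],"twist":[0,0,0],"jaw":0.35},{"xyz":[0.15,-0.1,0.05],"twist":[0,0,0],"jaw":0.4},{"xyz":[0.15,-0.1,0.05],"twist":[0,0,0],"jaw":0.5},{"xyz":[0.15,-0.1,0.05],"twist":[0,0,0],"jaw":0.6},{"xyz":[0.15,-0.1,0.05],"twist":[0,0,0],"jaw":0.6},{"xyz":[0.15,-0.1,0.05],"twist":[0,0,0],"jaw":0.6},{"xyz":[0.15,-0.1,0.05],"twist":[0,0,0],"jaw":0.6}], "newtons": 20}}

```text
time_s: 3.32
tool_pos: [0.5799, 0.1112, 0.2785]
tool_rot: [180.0, -0.0, 90.0]
force: [0.6, -0.0, 1.2]
grip_width: 0.0614
grasp_force: 20.0
```

>>> {"name": "servo_tool", "arguments": {"plan": [{"xyz":[0,0,-1],"twist":[0,0,0],"jaw":0.6},{"xyz":[0,0,-2],"twist":[0,0,0],"jaw":0.6},{"xyz":[0,0,-3],"twist":[0,0,0],"jaw":0.6},{"xyz":[0,0,-4],"twist":[0,0,0],"jaw":0.6},{"xyz":[0,0,-5],"twist":[0,0,0],"jaw":0.6},{"xyz":[0,0,-6],"twist":[0,0,0],"jaw":0.6},{"xyz":[0,0,-6],"twist":[0,0,0],"jaw":0.6},{"xyz":[0,0,-6],"twist":[0,0,0],"jaw":0.6}]}}

```text
time_s: 3.98
tool_pos: [0.5799, 0.1112, 0.3392]
tool_rot: [179.9, -0.0, 90.0]
force: [-0.3, -0.3, -0.3]
grip_width: 0.0613
grasp_force: 20.0
```

```bash
python3 - <<'E'
from h import *
o=env.get_obs();print(o['tool_pos'],o['force'],o['grip_width'])
b=shot('scene');save(b,'l1.png',(220,100,360,260),3.5)
print(gauge(shot('top')))
E
```

```text
[0.57994086 0.1111801  0.33920905] [-0.27137534 -0.28892957 -0.3419396 ] 0.06126317362242346
(((0.5443117618560791, -0.0995694249868393), (0.09015677124261856, 0.09047728776931763), 31.87076187133789), (310.25, 195.25), array([ 0.54552398, -0.10010571]))
```

View pics/l1.png

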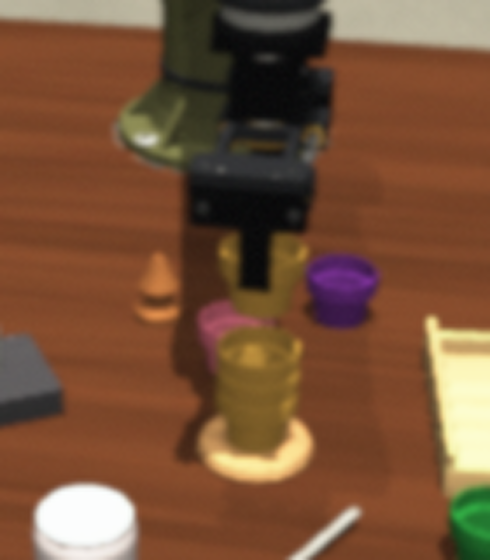

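>>> {"name": "servo_tool", "arguments": {"plan": [{"xyz":[-21.2,-3.5,0],"twist":[0,0,0],"jaw":0.6},{"xyz":[-21.2,-3.5,0],"twist":[0,0,0],"jaw":0.6},{"xyz":[-21.2,-3.5,0],"twist":[0,0,0],"jaw":0.6},{"xyz":[-21.2,-3.5,0],"twist":[0,0,0],"jaw":0.6},{"xyz":[-21.2,-3.5,0],"twist":[0,0,0],"jaw":0.6},{"xyz":[-21.2,-3.5,0],"twist":[0,0,0],"jaw":0.6},{"xyz":[-21.2,-3.5,2],"twist":[0,0,0],"jaw":0.6},{"xyz":[-21.2,-3.5,4],"twist":[0,0,0],"jaw":0.6},{"xyz":[-21.2,-3.5,4],"twist":[0,0,0],"jaw":0.6},{"xyz":[-21.2,-3.5,4],"twist":[0,0,0],"jaw":0.6}]}}

```text
time_s: 4.92
tool_pos: [0.5441, -0.1005, 0.297]
tool_rot: [-179.8, 0.0, 90.0]
force: [-0.7, 0.4, -0.4]
grip_width: 0.0614
grasp_force: 20.0
```

>>> {"name": "servo_tool", "arguments": {"plan": [{"xyz":[0,0.1,1],"twist":[0,0,0],"jaw":0.6},{"xyz":[0,0.1,1.5],"twist":[0,0,0],"jaw":0.6},{"xyz":[0,0.1,1.8],"twist":[0,0,0],"jaw":0.6},{"xyz":[0,0.1,2.0],"twist":[0,0,0],"jaw":0.6},{"xyz":[0,0.1,2.2],"twist":[0,0,0],"jaw":0.6},{"xyz":[0,0.1,2.4],"twist":[0,0,0],"jaw":0.6},{"xyz":[0,0.1,2.5],"twist":[0,0,0],"jaw":0.6},{"xyz":[0,0.1,2.5],"twist":[0,0,0],"jaw":0.6}]}}

```text
time_s: 5.58
tool_pos: [0.5457, -0.1008, 0.2732]
tool_rot: [-180.0, -0.0, 90.0]
force: [-0.7, -0.4, -0.8]
grip_width: 0.0615
grasp_force: 20.0
```

>>> {"name": "servo_tool", "arguments": {"plan": [{"xyz":[0,0,0.2],"twist":[0,0,0],"jaw":0.6},{"xyz":[0,0,0.4],"twist":[0,0,0],"jaw":0.6},{"xyz":[0,0,0.5],"twist":[0,0,0],"jaw":0.6},{"xyz":[0,0,0.5],"twist":[0,0,0],"jaw":0.6}]}}

```text
time_s: 5.92
tool_pos: [0.5456, -0.1008, 0.268]
tool_rot: [-180.0, -0.0, 90.0]
force: [-0.1, -0.9, -1.7]
grip_width: 0.0611
grasp_force: 20.0
```

>>> {"name": "servo_tool", "arguments": {"plan": [{"xyz":[0,0,0.6],"twist":[0,0,0],"jaw":0.6},{"xyz":[0,0,1.2],"twist":[0,0,0],"jaw":0.6},{"xyz":[0,0,1.8],"twist":[0,0,0],"jaw":0.6},{"xyz":[0,0,2.3],"twist":[0,0,0],"jaw":0.6},{"xyz":[0,0,2.6],"twist":[0,0,0],"jaw":0.6},{"xyz":[0,0,2.8],"twist":[0,0,0],"jaw":0.6},{"xyz":[0,0,2.9],"twist":[0,0,0],"jaw":0.6},{"xyz":[0,0,2.9],"twist":[0,0,0],"jaw":0.6}]}}

```text
time_s: 6.58
tool_pos: [0.5457, -0.1009, 0.2391]
tool_rot: [-180.0, -0.0, 90.0]
force: [0.1, -0.2, -0.4]
grip_width: 0.0614
grasp_force: 20.0
```

>>> {"name": "servo_tool", "arguments": {"plan": [{"xyz":[0,0,0.1],"twist":[0,0,0],"jaw":0.6},{"xyz":[0,0,0.2],"twist":[0,0,0],"jaw":0.6},{"xyz":[0,0,0.3],"twist":[0,0,0],"jaw":0.6},{"xyz":[0,0,0.3],"twist":[0,0,0],"jaw":0.6},{"xyz":[0,0,0.3],"twist":[0,0,0],"jaw":0.6},{"xyz":[0,0,0.3],"twist":[0,0,0],"jaw":0.6},{"xyz":[0,0,0.3],"twist":[0,0,0],"jaw":0.6}]}}

```text
time_s: 7.17
tool_pos: [0.5461, -0.1012, 0.2383]
tool_rot: [179.9, -0.0, 90.0]
force: [-3.5, 0.4, 11.4]
grip_width: 0.0613
grasp_force: 20.0
```

Cup 4 slid fully home (TCP z 0.238, contact 11 N), so it fits and goes to the tray.

>>> {"name": "servo_tool", "arguments": {"plan": [{"xyz":[0,0,-3.5],"twist":[0,0,0],"jaw":0.6},{"xyz":[0,0,-7],"twist":[0,0,0],"jaw":0.6},{"xyz":[0,0,-10.5],"twist":[0,0,0],"jaw":0.6},{"xyz":[0,0,-10.5],"twist":[0,0,0],"jaw":0.6},{"xyz":[39,0.3,-10.5],"twist":[0,0,0],"jaw":0.6},{"xyz":[39,0.3,-10.5],"twist":[0,0,0],"jaw":0.6},{"xyz":[39,0.3,-10.5],"twist":[0,0,0],"jaw":0.6},{"xyz":[39,0.3,-10.5],"twist":[0,0,0],"jaw":0.6},{"xyz":[39,0.3,-10.5],"twist":[0,0,0],"jaw":0.6},{"xyz":[39,0.3,-10.5],"twist":[0,0,0],"jaw":0.6}]}}

```text
time_s: 8.0
tool_pos: [0.5474, 0.1511, 0.3415]
tool_rot: [179.9, -0.0, 90.0]
force: [1.1, -0.6, -1.7]
grip_width: 0.0612
grasp_force: 20.0
```

>>> {"name": "servo_tool", "arguments": {"plan": [{"xyz":[13.8,0.2,0],"twist":[0,0,0],"jaw":0.6},{"xyz":[13.8,0.2,0],"twist":[0,0,0],"jaw":0.6},{"xyz":[13.8,0.2,0],"twist":[0,0,0],"jaw":0.6},{"xyz":[13.8,0.2,0],"twist":[0,0,0],"jaw":0.6},{"xyz":[13.8,0.2,3],"twist":[0,0,0],"jaw":0.6},{"xyz":[13.8,0.2,6],"twist":[0,0,0],"jaw":0.6},{"xyz":[13.8,0.2,9],"twist":[0,0,0],"jaw":0.6},{"xyz":[13.8,0.2,11],"twist":[0,0,0],"jaw":0.6},{"xyz":[13.8,0.2,11],"twist":[0,0,0],"jaw":0.6},{"xyz":[13.8,0.2,11],"twist":[0,0,0],"jaw":0.6}]}}

```text
time_s: 8.83
tool_pos: [0.5494, 0.2869, 0.2304]
tool_rot: [-179.9, 0.1, 90.0]
force: [1.1, 0.8, 0.1]
grip_width: 0.0616
grasp_force: 20.0
```

>>> {"name": "servo_tool", "arguments": {"plan": [{"xyz":[0,0,0.5],"twist":[0,0,0],"jaw":0.6},{"xyz":[0,0,0.8],"twist":[0,0,0],"jaw":0.6},{"xyz":[0,0,0.9],"twist":[0,0,0],"jaw":0.6},{"xyz":[0,0,1.0],"twist":[0,0,0],"jaw":0.6},{"xyz":[0,0,1.1],"twist":[0,0,0],"jaw":0.6},{"xyz":[0,0,1.1],"twist":[0,0,0],"jaw":0.6}]}}

```text
time_s: 9.33
tool_pos: [0.55, 0.2873, 0.2211]
tool_rot: [179.9, -0.0, 90.0]
force: [0.4, 0.4, 1.0]
grip_width: 0.0615
grasp_force: 20.0
```

>>> {"name": "servo_tool", "arguments": {"plan": [{"xyz":[0,0,0.05],"twist":[0,0,0],"jaw":0.6},{"xyz":[0,0,0.05],"twist":[0,0,0],"jaw":0.25},{"xyz":[0,0,0.05],"twist":[0,0,0],"jaw":0.18},{"xyz":[0,0,0.05],"twist":[0,0,0],"jaw":0.15},{"xyz":[0,0,0],"twist":[0,0,0],"jaw":0.15},{"xyz":[0,0,-2],"twist":[0,0,0],"jaw":0.15},{"xyz":[0,0,-5],"twist":[0,0,0],"jaw":0.15},{"xyz":[0,0,-9],"twist":[0,0,0],"jaw":0.1},{"xyz":[0,0,-12.5],"twist":[0,0,0],"jaw":0},{"xyz":[0,0,-12.5],"twist":[0,0,0],"jaw":0}]}}

```text
time_s: 10.17
tool_pos: [0.5518, 0.2879, 0.3537]
tool_rot: [179.4, -0.4, 90.0]
force: [0.2, 0.6, 1.0]
grip_width: 0.0837
grasp_force: 0.0
```

```bash
python3 - <<'E'
from h import *
o=env.get_obs();print(o['tool_pos'],o['force'],o['grip_width'])
c=shot('top');s=shot('scene')
A=cv2.resize(c['img'][110:290,50:350,::-1],(600,360));B=cv2.resize(s['img'][130:260,190:440,::-1],(600,312));cv2.imwrite('pics/p1.png',np.vstack([A,B])[:600])
print('gauge',gauge(c)); print('stack',rim(c,(208,176),.093))
E
```

```text
[0.55178685 0.287888   0.35365091] [0.19991735 0.55266857 0.95672541] 0.08370384473124509
gauge (((0.5430660247802734, -0.09940788149833679), (0.09006209671497345, 0.09065151959657669), 31.84714698791504), (310.0, 196.0), array([ 0.54393683, -0.09956923]))
stack ((0.5788987278938293, 0.11137118935585022), 0.030368030071258545)
```

View pics/p1.png

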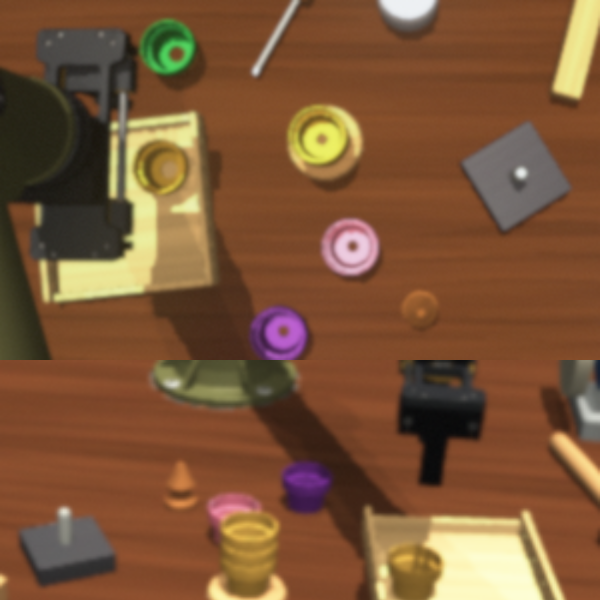

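The picture shows the first cup upright in the tray near its right wall, three cups left on the stand, and nothing else moved.

>>> {"name": "servo_tool", "arguments": {"plan": [{"xyz":[-17.65,2.75,0],"twist":[0,0,0],"jaw":0},{"xyz":[-17.65,2.75,0],"twist":[0,0,0],"jaw":0},{"xyz":[-17.65,2.75,0],"twist":[0,0,0],"jaw":0},{"xyz":[-17.65,2.75,0],"twist":[0,0,0],"jaw":0},{"xyz":[-17.65,2.75,1],"twist":[0,0,0],"jaw":0},{"xyz":[-17.65,2.75,3],"twist":[0,0,0],"jaw":0},{"xyz":[-17.65,2.75,4.5],"twist":[0,0,0],"jaw":0},{"xyz":[-17.65,2.75,4.5],"twist":[0,0,0],"jaw":0},{"xyz":[-17.65,2.75,4.5],"twist":[0,0,0],"jaw":0}]}}

```text
time_s: 11.02
tool_pos: [0.5763, 0.1108, 0.2982]
tool_rot: [-179.8, 0.1, 90.0]
force: [1.1, -0.4, -0.3]
grip_width: 0.0869
grasp_force: 0.0
```

>>> {"name": "servo_tool", "arguments": {"plan": [{"xyz":[0.05,0.25,1.5],"twist":[0,0,0],"jaw":0},{"xyz":[0.05,0.25,3],"twist":[0,0,0],"jaw":0},{"xyz":[0.05,0.25,3.6],"twist":[0,0,0],"jaw":0},{"xyz":[0.05,0.25,3.6],"twist":[0,0,0],"jaw":0},{"xyz":[0.05,0.25,3.6],"twist":[0,0,0],"jaw":0}]}}

```text
time_s: 11.43
tool_pos: [0.5798, 0.1114, 0.2647]
tool_rot: [180.0, 0.0, 90.0]
force: [-0.6, -0.0, 1.1]
grip_width: 0.0867
grasp_force: 0.0
```

Down 4 mm more and close.

>>> {"name": "servo_tool", "arguments": {"plan": [{"xyz":[0,-0.05,0.4],"twist":[0,0,0],"jaw":0.1},{"xyz":[0,-0.05,0.4],"twist":[0,0,0],"jaw":0.2},{"xyz":[0,-0.05,0.4],"twist":[0,0,0],"jaw":0.35},{"xyz":[0,-0.05,0.4],"twist":[0,0,0],"jaw":0.4},{"xyz":[0,-0.05,0.4],"twist":[0,0,0],"jaw":0.5},{"xyz":[0,-0.05,0.4],"twist":[0,0,0],"jaw":0.6},{"xyz":[0,-0.05,0.4],"twist":[0,0,0],"jaw":0.6},{"xyz":[0,-0.05,0.4],"twist":[0,0,0],"jaw":0.6}]}}

```text
time_s: 12.1
tool_pos: [0.5795, 0.1111, 0.2606]
tool_rot: [179.9, -0.0, 90.0]
force: [0.4, -1.0, 0.6]
grip_width: 0.0609
grasp_force: 20.0
```

>>> {"name": "servo_tool", "arguments": {"plan": [{"xyz":[0,0,-1],"twist":[0,0,0],"jaw":0.6},{"xyz":[0,0,-2],"twist":[0,0,0],"jaw":0.6},{"xyz":[0,0,-3],"twist":[0,0,0],"jaw":0.6},{"xyz":[0,0,-4],"twist":[0,0,0],"jaw":0.6},{"xyz":[0,0,-5],"twist":[0,0,0],"jaw":0.6},{"xyz":[0,0,-6],"twist":[0,0,0],"jaw":0.6},{"xyz":[0,0,-8],"twist":[0,0,0],"jaw":0.6},{"xyz":[0,0,-8],"twist":[0,0,0],"jaw":0.6}]}}

```text
time_s: 12.77
tool_pos: [0.5804, 0.1112, 0.3447]
tool_rot: [179.6, -0.1, 90.0]
force: [0.7, -0.3, -0.1]
grip_width: 0.0603
grasp_force: 20.0
```

```bash
cat > lifted.py <<'E'
from h import *
import sys
o=env.get_obs();print(o['tool_pos'],o['force'],o['grip_width'])
print('gauge',gauge(shot('top')))
s=shot('scene');h=masks(s);m=((h[:,:,0]>17)&(h[:,:,0]<36)&(h[:,:,1]>150)&(h[:,:,2]>60)).astype(np.uint8)
m[:,:265]=0;m[:,325:]=0;m[235:]=0
r=m.sum(1);print('yellow rows',[(i,int(v)) for i,v in enumerate(r) if v>3])
for z in(.093,.075,.057):print(z,proj(s,(.579,.1115,z)).round(1))
E
python3 lifted.py
```

```text
[0.58035444 0.1111724  0.34474352] [ 0.68740062 -0.31041829 -0.10144289] 0.06034787366722608
gauge (((0.5898290276527405, -0.09161591529846191), (0.0901770070195198, 0.09088174998760223), 31.87700080871582), (306.5, 173.8), array([ 0.59096864, -0.09237298]))
yellow rows [(140, 5), (165, 4), (166, 9), (167, 10), (168, 12), (169, 14), (170, 16), (171, 16), (172, 16), (173, 16), (174, 15), (175, 14), (176, 13), (177, 11), (178, 10), (179, 8), (180, 8), (181, 15), (182, 17), (183, 16), (184, 15), (185, 14), (186, 13), (187, 10), (188, 5), (200, 12), (201, 16), (202, 18), (203, 20), (204, 22), (205, 23), (206, 22), (207, 22), (208, 22), (209, 23), (210, 22), (211, 23), (212, 23), (213, 23), (214, 23), (215, 22), (216, 21), (217, 21), (218, 19), (219, 18), (220, 17), (221, 16), (222, 16), (223, 16), (224, 16), (225, 14), (226, 14), (227, 11), (228, 8)]
0.093 [293.8 197.7]
0.075 [293.5 203.8]
0.057 [293.3 209.8]
```

```bash
python3 -c "
from h import *
print(gauge(shot('top')))"
```

```text
(((0.5898807048797607, -0.09169797599315643), (0.09031243622303009, 0.09097190201282501), 31.658674240112305), (306.5, 173.8), array([ 0.59096864, -0.09237298]))
```

The gauge was knocked about 46 mm in x and is now at rest at (0.590, -0.092).

>>> {"name": "servo_tool", "arguments": {"plan": [{"xyz":[-20.35,1.0,0],"twist":[0,0,0],"jaw":0.6},{"xyz":[-20.35,1.0,0],"twist":[0,0,0],"jaw":0.6},{"xyz":[-20.35,1.0,0],"twist":[0,0,0],"jaw":0.6},{"xyz":[-20.35,1.0,0],"twist":[0,0,0],"jaw":0.6},{"xyz":[-20.35,1.0,0],"twist":[0,0,0],"jaw":0.6},{"xyz":[-20.35,1.0,0],"twist":[0,0,0],"jaw":0.6},{"xyz":[-20.35,1.0,2],"twist":[0,0,0],"jaw":0.6},{"xyz":[-20.35,1.0,4],"twist":[0,0,0],"jaw":0.6},{"xyz":[-20.35,1.0,4.5],"twist":[0,0,0],"jaw":0.6},{"xyz":[-20.35,1.0,4.5],"twist":[0,0,0],"jaw":0.6}]}}

```text
time_s: 13.75
tool_pos: [0.5881, -0.0917, 0.2925]
tool_rot: [-179.7, -0.0, 90.0]
force: [-0.2, -0.3, -0.8]
grip_width: 0.0612
grasp_force: 20.0
```

>>> {"name": "servo_tool", "arguments": {"plan": [{"xyz":[-0.05,0.2,0.5],"twist":[0,0,0],"jaw":0.6},{"xyz":[-0.05,0.2,1.0],"twist":[0,0,0],"jaw":0.6},{"xyz":[-0.05,0.2,1.2],"twist":[0,0,0],"jaw":0.6},{"xyz":[-0.05,0.2,1.4],"twist":[0,0,0],"jaw":0.6},{"xyz":[-0.05,0.2,1.6],"twist":[0,0,0],"jaw":0.6},{"xyz":[-0.05,0.2,1.8],"twist":[0,0,0],"jaw":0.6},{"xyz":[-0.05,0.2,2.0],"twist":[0,0,0],"jaw":0.6},{"xyz":[-0.05,0.2,2.0],"twist":[0,0,0],"jaw":0.6}]}}

```text
time_s: 14.42
tool_pos: [0.5914, -0.0929, 0.2754]
tool_rot: [179.9, 0.0, 90.0]
force: [0.9, -0.1, -0.4]
grip_width: 0.061
grasp_force: 20.0
```

>>> {"name": "servo_tool", "arguments": {"plan": [{"xyz":[0.05,-0.1,0.1],"twist":[0,0,0],"jaw":0.6},{"xyz":[0.05,-0.1,0.2],"twist":[0,0,0],"jaw":0.6},{"xyz":[0.05,-0.1,0.3],"twist":[0,0,0],"jaw":0.6},{"xyz":[0.05,-0.1,0.4],"twist":[0,0,0],"jaw":0.6},{"xyz":[0.05,-0.1,0.4],"twist":[0,0,0],"jaw":0.6}]}}

```text
time_s: 14.83
tool_pos: [0.5913, -0.0927, 0.2738]
tool_rot: [179.7, -0.0, 90.0]
force: [0.4, -0.8, 9.5]
grip_width: 0.0611
grasp_force: 20.0
```

>>> {"name": "servo_tool", "arguments": {"plan": [{"xyz":[0,-0.1,0.1],"twist":[0,0,0],"jaw":0.6},{"xyz":[0,-0.1,0.1],"twist":[0,0,0],"jaw":0.6},{"xyz":[0,-0.1,0.1],"twist":[0,0,0],"jaw":0.6},{"xyz":[0,-0.1,0.1],"twist":[0,0,0],"jaw":0.6},{"xyz":[0,-0.1,0.1],"twist":[0,0,0],"jaw":0.6}]}}

```text
time_s: 15.25
tool_pos: [0.5908, -0.0928, 0.2737]
tool_rot: [179.6, -0.0, 90.0]
force: [0.6, -0.1, 12.2]
grip_width: 0.0614
grasp_force: 20.0
```

```bash
python3 - <<'E'
from h import *
o=env.get_obs();print(o['tool_pos'],o['force'],o['wrist_torque'],o['grip_width'])
E
```

```text
[ 0.59081457 -0.0927523   0.27369947] [ 0.60223596 -0.05164604 12.22187985] [-0.09920389 -0.20050071  0.01042965] 0.061421677705275006
```

It stopped at the tip with a symmetric 12 N force, so this is a 13 mm cup and goes to the pan.

>>> {"name": "servo_tool", "arguments": {"plan": [{"xyz":[0,0,-3],"twist":[0,0,0],"jaw":0.6},{"xyz":[0,0,-6],"twist":[0,0,0],"jaw":0.6},{"xyz":[-29.2,-7.2,-6],"twist":[0,0,0],"jaw":0.6},{"xyz":[-29.2,-7.2,-6],"twist":[0,0,0],"jaw":0.6},{"xyz":[-29.2,-7.2,-6],"twist":[0,0,0],"jaw":0.6},{"xyz":[-29.2,-7.2,-6],"twist":[0,0,0],"jaw":0.6},{"xyz":[-29.2,-7.2,-6],"twist":[0,0,0],"jaw":0.6},{"xyz":[-29.2,-7.2,-6],"twist":[0,0,0],"jaw":0.6},{"xyz":[-29.2,-7.2,-6],"twist":[0,0,0],"jaw":0.6},{"xyz":[-29.2,-7.2,-6],"twist":[0,0,0],"jaw":0.6}]}}

```text
time_s: 16.08
tool_pos: [0.512, -0.392, 0.3302]
tool_rot: [-179.8, 0.3, 89.4]
force: [-1.7, -0.7, -0.9]
grip_width: 0.0612
grasp_force: 20.0
```

>>> {"name": "servo_tool", "arguments": {"plan": [{"xyz":[0,0,3],"twist":[0,0,0],"jaw":0.6},{"xyz":[0,0,6],"twist":[0,0,0],"jaw":0.6},{"xyz":[0,0,9],"twist":[0,0,0],"jaw":0.6},{"xyz":[0,0,10],"twist":[0,0,0],"jaw":0.6},{"xyz":[0,0,10],"twist":[0,0,0],"jaw":0.6},{"xyz":[0,0,10],"twist":[0,0,0],"jaw":0.6}]}}

```text
time_s: 16.58
tool_pos: [0.5172, -0.3842, 0.2305]
tool_rot: [-180.0, -0.0, 90.0]
force: [0.4, -0.6, 0.5]
grip_width: 0.061
grasp_force: 20.0
```

>>> {"name": "servo_tool", "arguments": {"plan": [{"xyz":[0,0,0.6],"twist":[0,0,0],"jaw":0.6},{"xyz":[0,0,1.0],"twist":[0,0,0],"jaw":0.6},{"xyz":[0,0,1.2],"twist":[0,0,0],"jaw":0.6},{"xyz":[0,0,1.3],"twist":[0,0,0],"jaw":0.6},{"xyz":[0,0,1.4],"twist":[0,0,0],"jaw":0.6},{"xyz":[0,0,1.4],"twist":[0,0,0],"jaw":0.6}]}}

```text
time_s: 17.08
tool_pos: [0.5173, -0.3847, 0.2175]
tool_rot: [179.9, 0.0, 90.0]
force: [-1.4, 0.7, 4.0]
grip_width: 0.0616
grasp_force: 20.0
```

Contact. I release, rise, and head back toward the stack.

>>> {"name": "servo_tool", "arguments": {"plan": [{"xyz":[0,0,0],"twist":[0,0,0],"jaw":0.25},{"xyz":[0,0,0],"twist":[0,0,0],"jaw":0.18},{"xyz":[0,0,0],"twist":[0,0,0],"jaw":0.15},{"xyz":[0,0,0],"twist":[0,0,0],"jaw":0.15},{"xyz":[0,0,-2],"twist":[0,0,0],"jaw":0.15},{"xyz":[0,0,-5],"twist":[0,0,0],"jaw":0.15},{"xyz":[0,0,-9],"twist":[0,0,0],"jaw":0.1},{"xyz":[0,0,-12.5],"twist":[0,0,0],"jaw":0},{"xyz":[0,0,-12.5],"twist":[0,0,0],"jaw":0},{"xyz":[0,0,-12.5],"twist":[0,0,0],"jaw":0}]}}

```text
time_s: 17.92
tool_pos: [0.5176, -0.3851, 0.344]
tool_rot: [179.7, 0.1, 90.0]
force: [-0.2, 0.3, -0.5]
grip_width: 0.0855
grasp_force: 0.0
```

```bash
python3 - <<'E'
from h import *
o=env.get_obs();print(o['tool_pos'],o['grip_width'])
c=shot('top');s=shot('scene')
A=cv2.resize(c['img'][130:300,60:480,::-1],(800,324));B=cv2.resize(s['img'][130:260,100:440,::-1],(700,268));B=cv2.copyMakeBorder(B,0,0,0,100,0);cv2.imwrite('pics/p2.png',np.vstack([A,B]))
print('gauge',gauge(c)); print('stack',rim(c,(208,178),.075))
E
```

```text
[ 0.51757484 -0.38505772  0.34396679] 0.08550908435278907
gauge (((0.5896756052970886, -0.09151152521371841), (0.09022875130176544, 0.0911325216293335), 31.77907371520996), (306.5, 173.8), array([ 0.59096864, -0.09237298]))
stack ((0.5789551734924316, 0.11125865578651428), 0.03001447394490242)
```

View pics/p2.png

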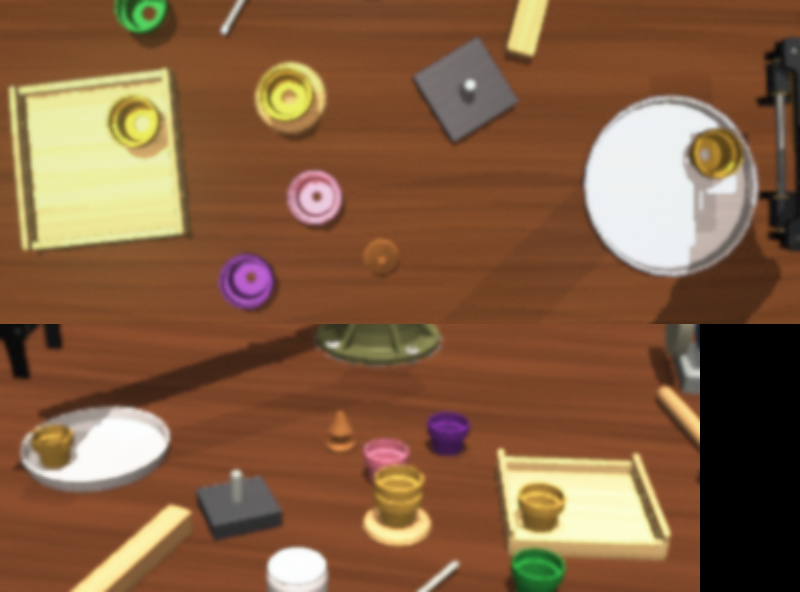

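The picture shows one cup upright in the pan and one in the tray. Two cups remain on the stand, and the gauge is unchanged.

>>> {"name": "servo_tool", "arguments": {"plan": [{"xyz":[32,4,0],"twist":[0,0,0],"jaw":0},{"xyz":[32,4,0],"twist":[0,0,0],"jaw":0},{"xyz":[32,4,0],"twist":[0,0,0],"jaw":0},{"xyz":[32,4,0],"twist":[0,0,0],"jaw":0},{"xyz":[32,4,0],"twist":[0,0,0],"jaw":0},{"xyz":[32,4,0],"twist":[0,0,0],"jaw":0},{"xyz":[32,4,0],"twist":[0,0,0],"jaw":0},{"xyz":[32,4,0],"twist":[0,0,0],"jaw":0},{"xyz":[32,4,0],"twist":[0,0,0],"jaw":0},{"xyz":[32,4,0],"twist":[0,0,0],"jaw":0}]}}

```text
time_s: 18.85
tool_pos: [0.5569, -0.0614, 0.3393]
tool_rot: [-179.8, -0.0, 90.3]
force: [-0.1, -1.4, -0.1]
grip_width: 0.0867
grasp_force: 0.0
```

>>> {"name": "servo_tool", "arguments": {"plan": [{"xyz":[17.6,2.2,0],"twist":[0,0,0],"jaw":0},{"xyz":[17.6,2.2,0],"twist":[0,0,0],"jaw":0},{"xyz":[17.6,2.2,0],"twist":[0,0,0],"jaw":0},{"xyz":[17.6,2.2,0],"twist":[0,0,0],"jaw":0},{"xyz":[17.6,2.2,0],"twist":[0,0,0],"jaw":0},{"xyz":[17.6,2.2,2],"twist":[0,0,0],"jaw":0},{"xyz":[17.6,2.2,5],"twist":[0,0,0],"jaw":0},{"xyz":[17.6,2.2,5],"twist":[0,0,0],"jaw":0},{"xyz":[17.6,2.2,5],"twist":[0,0,0],"jaw":0}]}}

```text
time_s: 19.6
tool_pos: [0.5784, 0.1097, 0.2891]
tool_rot: [-179.7, 0.1, 89.9]
force: [-0.2, -0.3, 0.0]
grip_width: 0.0872
grasp_force: 0.0
```

>>> {"name": "servo_tool", "arguments": {"plan": [{"xyz":[0.1,0.1,2],"twist":[0,0,0],"jaw":0},{"xyz":[0.1,0.1,3.5],"twist":[0,0,0],"jaw":0},{"xyz":[0.1,0.1,4.4],"twist":[0,0,0],"jaw":0},{"xyz":[0.1,0.1,4.4],"twist":[0,0,0],"jaw":0},{"xyz":[0.1,0.1,4.4],"twist":[0,0,0],"jaw":0},{"xyz":[0.1,0.1,4.4],"twist":[0,0,0],"jaw":0}]}}

```text
time_s: 20.1
tool_pos: [0.5809, 0.1123, 0.2487]
tool_rot: [179.9, -0.0, 90.0]
force: [0.5, 0.3, 0.2]
grip_width: 0.0869
grasp_force: 0.0
```

>>> {"name": "servo_tool", "arguments": {"plan": [{"xyz":[-0.1,-0.1,0.5],"twist":[0,0,0],"jaw":0.1},{"xyz":[-0.1,-0.1,0.6],"twist":[0,0,0],"jaw":0.15},{"xyz":[-0.1,-0.1,0.6],"twist":[0,0,0],"jaw":0.25},{"xyz":[-0.1,-0.1,0.6],"twist":[0,0,0],"jaw":0.35},{"xyz":[-0.1,-0.1,0.6],"twist":[0,0,0],"jaw":0.45},{"xyz":[-0.1,-0.1,0.6],"twist":[0,0,0],"jaw":0.6},{"xyz":[-0.1,-0.1,0.6],"twist":[0,0,0],"jaw":0.6},{"xyz":[-0.1,-0.1,0.6],"twist":[0,0,0],"jaw":0.6}]}}

```text
time_s: 20.77
tool_pos: [0.5794, 0.1117, 0.2415]
tool_rot: [180.0, -0.0, 90.0]
force: [0.8, 0.4, 0.8]
grip_width: 0.0613
grasp_force: 20.0
```

>>> {"name": "servo_tool", "arguments": {"plan": [{"xyz":[0,0,-0.5],"twist":[0,0,0],"jaw":0.6},{"xyz":[0,0,-1],"twist":[0,0,0],"jaw":0.6},{"xyz":[0,0,-2],"twist":[0,0,0],"jaw":0.6},{"xyz":[0,0,-3],"twist":[0,0,0],"jaw":0.6},{"xyz":[0,0,-5],"twist":[0,0,0],"jaw":0.6},{"xyz":[0,0,-7],"twist":[0,0,0],"jaw":0.6},{"xyz":[0,0,-9],"twist":[0,0,0],"jaw":0.6},{"xyz":[0,0,-9.5],"twist":[0,0,0],"jaw":0.6},{"xyz":[0,0,-9.5],"twist":[0,0,0],"jaw":0.6}]}}

```text
time_s: 21.52
tool_pos: [0.5798, 0.1116, 0.3389]
tool_rot: [179.7, -0.1, 90.0]
force: [0.3, 0.0, -0.4]
grip_width: 0.0617
grasp_force: 20.0
```

```bash
python3 lifted.py
```

```text
[0.57984505 0.11161152 0.3389324 ] [ 0.3187786   0.03287682 -0.43400623] 0.061661580648460876
gauge (((0.5897297263145447, -0.09167975187301636), (0.09020230919122696, 0.0908823236823082), 31.88156509399414), (306.5, 173.8), array([ 0.59096864, -0.09237298]))
yellow rows [(142, 7), (167, 7), (168, 12), (169, 12), (170, 13), (171, 14), (172, 15), (173, 15), (174, 14), (175, 15), (176, 15), (177, 14), (178, 13), (179, 12), (180, 10), (181, 8), (182, 8), (183, 15), (184, 15), (185, 14), (186, 14), (187, 14), (188, 12), (189, 6), (205, 5), (206, 13), (207, 17), (208, 19), (209, 22), (210, 23), (211, 23), (212, 23), (213, 23), (214, 23), (215, 22), (216, 21), (217, 20), (218, 19), (219, 17), (220, 17), (221, 16), (222, 16), (223, 16), (224, 15), (225, 14), (226, 12), (227, 11), (228, 7)]
0.093 [293.8 197.7]
0.075 [293.5 203.8]
0.057 [293.3 209.8]
```

>>> {"name": "servo_tool", "arguments": {"plan": [{"xyz":[-20.4,1.0,0],"twist":[0,0,0],"jaw":0.6},{"xyz":[-20.4,1.0,0],"twist":[0,0,0],"jaw":0.6},{"xyz":[-20.4,1.0,0],"twist":[0,0,0],"jaw":0.6},{"xyz":[-20.4,1.0,0],"twist":[0,0,0],"jaw":0.6},{"xyz":[-20.4,1.0,0],"twist":[0,0,0],"jaw":0.6},{"xyz":[-20.4,1.0,0],"twist":[0,0,0],"jaw":0.6},{"xyz":[-20.4,1.0,2],"twist":[0,0,0],"jaw":0.6},{"xyz":[-20.4,1.0,4],"twist":[0,0,0],"jaw":0.6},{"xyz":[-20.4,1.0,4.8],"twist":[0,0,0],"jaw":0.6},{"xyz":[-20.4,1.0,4.8],"twist":[0,0,0],"jaw":0.6}]}}

```text
time_s: 22.45
tool_pos: [0.5877, -0.0917, 0.2846]
tool_rot: [-179.6, -0.0, 90.0]
force: [-0.6, 0.6, -0.7]
grip_width: 0.0612
grasp_force: 20.0
```

>>> {"name": "servo_tool", "arguments": {"plan": [{"xyz":[0,0.1,0],"twist":[0,0,0],"jaw":0.6},{"xyz":[0,0.1,0.3],"twist":[0,0,0],"jaw":0.6},{"xyz":[0,0.1,0.5],"twist":[0,0,0],"jaw":0.6},{"xyz":[0,0.1,0.7],"twist":[0,0,0],"jaw":0.6},{"xyz":[0,0.1,0.9],"twist":[0,0,0],"jaw":0.6},{"xyz":[0,0.1,1.1],"twist":[0,0,0],"jaw":0.6},{"xyz":[0,0.1,1.3],"twist":[0,0,0],"jaw":0.6},{"xyz":[0,0.1,1.5],"twist":[0,0,0],"jaw":0.6},{"xyz":[0,0.1,1.6],"twist":[0,0,0],"jaw":0.6},{"xyz":[0,0.1,1.6],"twist":[0,0,0],"jaw":0.6}]}}

```text
time_s: 23.28
tool_pos: [0.59, -0.0923, 0.2719]
tool_rot: [-180.0, -0.0, 90.0]
force: [-0.2, -0.6, -0.9]
grip_width: 0.0614
grasp_force: 20.0
```

>>> {"name": "servo_tool", "arguments": {"plan": [{"xyz":[0,0,0.2],"twist":[0,0,0],"jaw":0.6},{"xyz":[0,0,0.4],"twist":[0,0,0],"jaw":0.6},{"xyz":[0,0,0.6],"twist":[0,0,0],"jaw":0.6},{"xyz":[0,0,0.6],"twist":[0,0,0],"jaw":0.6}]}}

```text
time_s: 23.62
tool_pos: [0.5902, -0.0923, 0.2659]
tool_rot: [180.0, -0.0, 90.0]
force: [0.8, -1.2, -1.3]
grip_width: 0.0612
grasp_force: 20.0
```

>>> {"name": "servo_tool", "arguments": {"plan": [{"xyz":[0,0,0.6],"twist":[0,0,0],"jaw":0.6},{"xyz":[0,0,1.2],"twist":[0,0,0],"jaw":0.6},{"xyz":[0,0,1.8],"twist":[0,0,0],"jaw":0.6},{"xyz":[0,0,2.3],"twist":[0,0,0],"jaw":0.6},{"xyz":[0,0,2.6],"twist":[0,0,0],"jaw":0.6},{"xyz":[0,0,2.8],"twist":[0,0,0],"jaw":0.6},{"xyz":[0,0,2.9],"twist":[0,0,0],"jaw":0.6},{"xyz":[0,0,3.0],"twist":[0,0,0],"jaw":0.6},{"xyz":[0,0,3.0],"twist":[0,0,0],"jaw":0.6}]}}

```text
time_s: 24.37
tool_pos: [0.5902, -0.0923, 0.2367]
tool_rot: [180.0, -0.0, 90.0]
force: [-0.3, 0.7, 2.2]
grip_width: 0.0614
grasp_force: 20.0
```

>>> {"name": "servo_tool", "arguments": {"plan": [{"xyz":[0,0,0.1],"twist":[0,0,0],"jaw":0.6},{"xyz":[0,0,0.15],"twist":[0,0,0],"jaw":0.6},{"xyz":[0,0,0.2],"twist":[0,0,0],"jaw":0.6},{"xyz":[0,0,0.2],"twist":[0,0,0],"jaw":0.6},{"xyz":[0,0,0.2],"twist":[0,0,0],"jaw":0.6},{"xyz":[0,0,0.2],"twist":[0,0,0],"jaw":0.6}]}}

```text
time_s: 24.87
tool_pos: [0.5903, -0.0924, 0.2363]
tool_rot: [180.0, -0.1, 90.0]
force: [-5.3, 0.3, 11.8]
grip_width: 0.0615
grasp_force: 20.0
```

It slid home with 12 N of contact, so this cup fits and goes to the tray.

>>> {"name": "servo_tool", "arguments": {"plan": [{"xyz":[0,0,-3.5],"twist":[0,0,0],"jaw":0.6},{"xyz":[0,0,-7],"twist":[0,0,0],"jaw":0.6},{"xyz":[0,0,-10.5],"twist":[0,0,0],"jaw":0.6},{"xyz":[0,0,-10.5],"twist":[0,0,0],"jaw":0.6},{"xyz":[22,-6,-10.5],"twist":[0,0,0],"jaw":0.6},{"xyz":[22,-6,-10.5],"twist":[0,0,0],"jaw":0.6},{"xyz":[22,-6,-10.5],"twist":[0,0,0],"jaw":0.6},{"xyz":[22,-6,-10.5],"twist":[0,0,0],"jaw":0.6},{"xyz":[22,-6,-10.5],"twist":[0,0,0],"jaw":0.6},{"xyz":[22,-6,-10.5],"twist":[0,0,0],"jaw":0.6}]}}

```text
time_s: 25.7
tool_pos: [0.528, 0.1336, 0.3388]
tool_rot: [-179.9, -0.2, 90.4]
force: [0.3, 1.0, -0.6]
grip_width: 0.0617
grasp_force: 20.0
```

>>> {"name": "servo_tool", "arguments": {"plan": [{"xyz":[23.1,-6.8,0],"twist":[0,0,0],"jaw":0.6},{"xyz":[23.1,-6.8,0],"twist":[0,0,0],"jaw":0.6},{"xyz":[23.1,-6.8,0],"twist":[0,0,0],"jaw":0.6},{"xyz":[23.1,-6.8,0],"twist":[0,0,0],"jaw":0.6},{"xyz":[23.1,-6.8,0],"twist":[0,0,0],"jaw":0.6},{"xyz":[23.1,-6.8,0],"twist":[0,0,0],"jaw":0.6},{"xyz":[23.1,-6.8,0],"twist":[0,0,0],"jaw":0.6},{"xyz":[23.1,-6.8,0],"twist":[0,0,0],"jaw":0.6},{"xyz":[23.1,-6.8,0],"twist":[0,0,0],"jaw":0.6}]}}

```text
time_s: 26.45
tool_pos: [0.4625, 0.3578, 0.3387]
tool_rot: [-180.0, 0.1, 90.0]
force: [-0.8, -0.8, -0.5]
grip_width: 0.0612
grasp_force: 20.0
```

>>> {"name": "servo_tool", "arguments": {"plan": [{"xyz":[0,0,3],"twist":[0,0,0],"jaw":0.6},{"xyz":[0,0,6],"twist":[0,0,0],"jaw":0.6},{"xyz":[0,0,9],"twist":[0,0,0],"jaw":0.6},{"xyz":[0,0,10.5],"twist":[0,0,0],"jaw":0.6},{"xyz":[0,0,11.2],"twist":[0,0,0],"jaw":0.6},{"xyz":[0,0,11.5],"twist":[0,0,0],"jaw":0.6},{"xyz":[0,0,11.7],"twist":[0,0,0],"jaw":0.6},{"xyz":[0,0,11.9],"twist":[0,0,0],"jaw":0.6},{"xyz":[0,0,12],"twist":[0,0,0],"jaw":0.6},{"xyz":[0,0,12],"twist":[0,0,0],"jaw":0.6}]}}

```text
time_s: 27.28
tool_pos: [0.4626, 0.3588, 0.2202]
tool_rot: [179.9, -0.1, 90.0]
force: [-0.6, 0.2, -2.0]
grip_width: 0.0618
grasp_force: 20.0
```

>>> {"name": "servo_tool", "arguments": {"plan": [{"xyz":[0,0,0.1],"twist":[0,0,0],"jaw":0.6},{"xyz":[0,0,0.2],"twist":[0,0,0],"jaw":0.6},{"xyz":[0,0,0.25],"twist":[0,0,0],"jaw":0.6},{"xyz":[0,0,0.25],"twist":[0,0,0],"jaw":0.6}]}}

```text
time_s: 27.62
tool_pos: [0.4627, 0.3593, 0.2191]
tool_rot: [179.9, -0.1, 90.0]
force: [-1.7, -1.3, 8.0]
grip_width: 0.0614
grasp_force: 20.0
```

>>> {"name": "servo_tool", "arguments": {"plan": [{"xyz":[0,0,-0.1],"twist":[0,0,0],"jaw":0.25},{"xyz":[0,0,-0.1],"twist":[0,0,0],"jaw":0.18},{"xyz":[0,0,-0.1],"twist":[0,0,0],"jaw":0.15},{"xyz":[0,0,-0.1],"twist":[0,0,0],"jaw":0.15},{"xyz":[0,0,-2],"twist":[0,0,0],"jaw":0.15},{"xyz":[0,0,-5],"twist":[0,0,0],"jaw":0.15},{"xyz":[0,0,-8],"twist":[0,0,0],"jaw":0.1},{"xyz":[0,0,-11],"twist":[0,0,0],"jaw":0},{"xyz":[0,0,-11],"twist":[0,0,0],"jaw":0},{"xyz":[0,0,-11],"twist":[0,0,0],"jaw":0}]}}

```text
time_s: 28.45
tool_pos: [0.4627, 0.3591, 0.3289]
tool_rot: [179.8, -0.2, 90.0]
force: [0.3, 0.0, -0.9]
grip_width: 0.0851
grasp_force: 0.0
```

>>> {"name": "servo_tool", "arguments": {"plan": [{"xyz":[-24.7,11.7,0],"twist":[0,0,0],"jaw":0},{"xyz":[-24.7,11.7,0],"twist":[0,0,0],"jaw":0},{"xyz":[-24.7,11.7,0],"twist":[0,0,0],"jaw":0},{"xyz":[-24.7,11.7,0],"twist":[0,0,0],"jaw":0},{"xyz":[-24.7,11.7,0],"twist":[0,0,0],"jaw":0},{"xyz":[-24.7,11.7,0],"twist":[0,0,0],"jaw":0},{"xyz":[-24.7,11.7,0],"twist":[0,0,0],"jaw":0},{"xyz":[-24.7,11.7,0],"twist":[0,0,0],"jaw":0},{"xyz":[-24.7,11.7,0],"twist":[0,0,0],"jaw":0},{"xyz":[-24.7,11.7,0],"twist":[0,0,0],"jaw":0}]}}

```text
time_s: 29.28
tool_pos: [0.5785, 0.1126, 0.3254]
tool_rot: [-179.9, -0.0, 90.0]
force: [-0.9, 0.3, -0.2]
grip_width: 0.0873
grasp_force: 0.0
```

```bash
python3 - <<'E'
from h import *
o=env.get_obs();print(o['tool_pos'],o['grip_width'])
c=shot('top');s=shot('scene')
A=cv2.resize(c['img'][130:300,60:480,::-1],(800,324));B=cv2.resize(s['img'][130:260,100:440,::-1],(700,268));B=cv2.copyMakeBorder(B,0,0,0,100,0);cv2.imwrite('pics/p3.png',np.vstack([A,B]))
print('gauge',gauge(c))
E
```

```text
[0.57854771 0.11257606 0.32535919] 0.08728906034938058
gauge (((0.5872039198875427, -0.09143952280282974), (0.0902283638715744, 0.09095314145088196), 31.798274993896484), (306.0, 175.0), array([ 0.58840689, -0.09129755]))
```

View pics/p3.png

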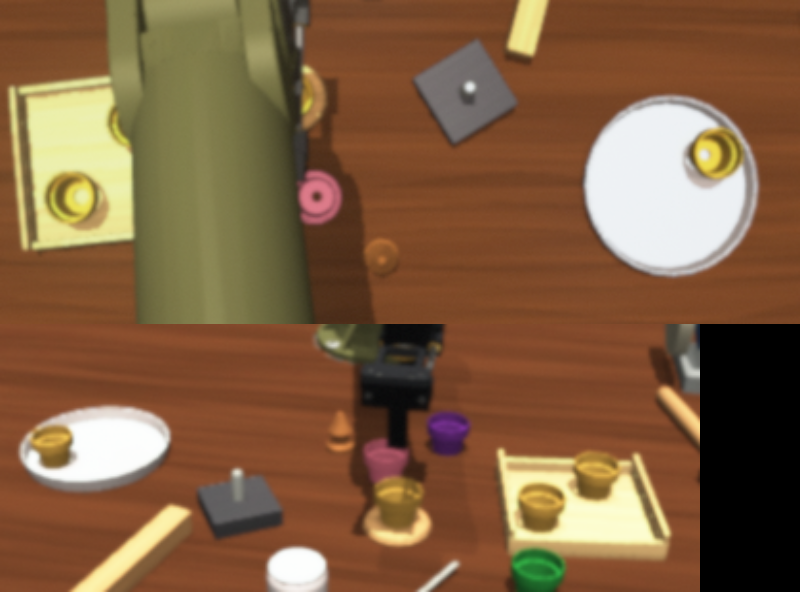

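The picture shows two cups upright in the tray, one in the pan and one left on the stand. The gauge reads (0.588, -0.091).

>>> {"name": "servo_tool", "arguments": {"plan": [{"xyz":[-0.1,0.1,3],"twist":[0,0,0],"jaw":0},{"xyz":[-0.1,0.1,6],"twist":[0,0,0],"jaw":0},{"xyz":[-0.1,0.1,8],"twist":[0,0,0],"jaw":0},{"xyz":[-0.1,0.1,9.5],"twist":[0,0,0],"jaw":0},{"xyz":[-0.1,0.1,10],"twist":[0,0,0],"jaw":0},{"xyz":[-0.1,0.1,10],"twist":[0,0,0],"jaw":0},{"xyz":[-0.1,0.1,10],"twist":[0,0,0],"jaw":0}]}}

```text
time_s: 29.97
tool_pos: [0.5803, 0.1116, 0.2273]
tool_rot: [180.0, -0.0, 90.1]
force: [0.1, 0.2, -0.0]
grip_width: 0.0868
grasp_force: 0.0
```

>>> {"name": "servo_tool", "arguments": {"plan": [{"xyz":[0,-0.05,0.2],"twist":[0,0,0],"jaw":0.1},{"xyz":[0,-0.05,0.3],"twist":[0,0,0],"jaw":0.15},{"xyz":[0,-0.05,0.3],"twist":[0,0,0],"jaw":0.25},{"xyz":[0,-0.05,0.3],"twist":[0,0,0],"jaw":0.35},{"xyz":[0,-0.05,0.3],"twist":[0,0,0],"jaw":0.45},{"xyz":[0,-0.05,0.3],"twist":[0,0,0],"jaw":0.6},{"xyz":[0,-0.05,0.3],"twist":[0,0,0],"jaw":0.6},{"xyz":[0,-0.05,0.3],"twist":[0,0,0],"jaw":0.6}]}}

```text
time_s: 30.63
tool_pos: [0.5799, 0.1106, 0.2242]
tool_rot: [180.0, -0.0, 90.0]
force: [0.7, -0.3, 1.5]
grip_width: 0.0587
grasp_force: 19.8
```

>>> {"name": "servo_tool", "arguments": {"plan": [{"xyz":[0,0,-1],"twist":[0,0,0],"jaw":0.6},{"xyz":[0,0,-2],"twist":[0,0,0],"jaw":0.6},{"xyz":[0,0,-4],"twist":[0,0,0],"jaw":0.6},{"xyz":[0,0,-7],"twist":[0,0,0],"jaw":0.6},{"xyz":[0,0,-10],"twist":[0,0,0],"jaw":0.6},{"xyz":[0,0,-11.5],"twist":[0,0,0],"jaw":0.6},{"xyz":[0,0,-11.5],"twist":[0,0,0],"jaw":0.6},{"xyz":[0,0,-11.5],"twist":[0,0,0],"jaw":0.6}]}}

```text
time_s: 31.3
tool_pos: [0.5798, 0.1106, 0.3403]
tool_rot: [179.9, -0.1, 90.0]
force: [0.4, -0.3, -0.9]
grip_width: 0.0584
grasp_force: 19.8
```

```bash
python3 lifted.py
```

```text
[0.57982074 0.11062778 0.34028396] [ 0.36738762 -0.28518839 -0.93135938] 0.05840734902416809
gauge (((0.5871770977973938, -0.09144335240125656), (0.0903497189283371, 0.09088462591171265), 31.602853775024414), (306.1, 175.05), array([ 0.58830191, -0.09150939]))
yellow rows [(141, 6), (142, 4), (167, 8), (168, 11), (169, 12), (170, 16), (171, 17), (172, 16), (173, 16), (174, 15), (175, 14), (176, 13), (177, 12), (178, 11), (179, 9), (180, 9), (181, 8), (182, 14), (183, 16), (184, 15), (185, 15), (186, 14), (187, 12), (188, 9)]
0.093 [293.8 197.7]
0.075 [293.5 203.8]
0.057 [293.3 209.8]
```

```bash
python3 - <<'E'
from h import *
s=shot('scene');c=shot('top')
A=cv2.resize(s['img'][120:215,250:340,::-1],(400,422),interpolation=cv2.INTER_CUBIC);B=cv2.resize(c['img'][120:215,170:260,::-1],(400,422),interpolation=cv2.INTER_CUBIC)
cv2.imwrite('pics/c4.png',np.hstack([A,B]))
E
```

```text
(no output)
```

View pics/c4.png

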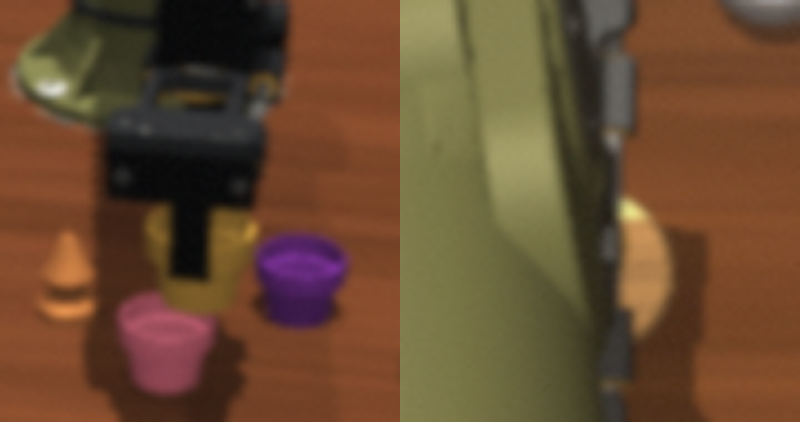

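The crop shows the cup held upright by its collar, with the fingers at nearly the same offset as for earlier cups. The stand is empty.

>>> {"name": "servo_tool", "arguments": {"plan": [{"xyz":[-20.3,0.8,0],"twist":[0,0,0],"jaw":0.6},{"xyz":[-20.3,0.8,0],"twist":[0,0,0],"jaw":0.6},{"xyz":[-20.3,0.8,0],"twist":[0,0,0],"jaw":0.6},{"xyz":[-20.3,0.8,0],"twist":[0,0,0],"jaw":0.6},{"xyz":[-20.3,0.8,0],"twist":[0,0,0],"jaw":0.6},{"xyz":[-20.3,0.8,0],"twist":[0,0,0],"jaw":0.6},{"xyz":[-20.3,0.8,2],"twist":[0,0,0],"jaw":0.6},{"xyz":[-20.3,0.8,4],"twist":[0,0,0],"jaw":0.6},{"xyz":[-20.3,0.8,4.8],"twist":[0,0,0],"jaw":0.6},{"xyz":[-20.3,0.8,4.8],"twist":[0,0,0],"jaw":0.6}]}}

```text
time_s: 32.33
tool_pos: [0.5864, -0.0917, 0.2875]
tool_rot: [-179.6, -0.0, 90.0]
force: [-0.7, -0.1, -1.2]
grip_width: 0.0582
grasp_force: 19.9
```

>>> {"name": "servo_tool", "arguments": {"plan": [{"xyz":[0,0,0],"twist":[0,0,0],"jaw":0.6},{"xyz":[0,0,0.3],"twist":[0,0,0],"jaw":0.6},{"xyz":[0,0,0.5],"twist":[0,0,0],"jaw":0.6},{"xyz":[0,0,0.7],"twist":[0,0,0],"jaw":0.6},{"xyz":[0,0,0.9],"twist":[0,0,0],"jaw":0.6},{"xyz":[0,0,1.1],"twist":[0,0,0],"jaw":0.6},{"xyz":[0,0,1.3],"twist":[0,0,0],"jaw":0.6},{"xyz":[0,0,1.5],"twist":[0,0,0],"jaw":0.6},{"xyz":[0,0,1.6],"twist":[0,0,0],"jaw":0.6},{"xyz":[0,0,1.6],"twist":[0,0,0],"jaw":0.6}]}}

```text
time_s: 33.17
tool_pos: [0.5875, -0.0923, 0.2744]
tool_rot: [-180.0, -0.0, 90.0]
force: [0.5, 0.1, -0.4]
grip_width: 0.0586
grasp_force: 19.9
```

>>> {"name": "servo_tool", "arguments": {"plan": [{"xyz":[0,0,0.1],"twist":[0,0,0],"jaw":0.6},{"xyz":[0,0,0.2],"twist":[0,0,0],"jaw":0.6},{"xyz":[0,0,0.3],"twist":[0,0,0],"jaw":0.6},{"xyz":[0,0,0.4],"twist":[0,0,0],"jaw":0.6},{"xyz":[0,0,0.5],"twist":[0,0,0],"jaw":0.6},{"xyz":[0,0,0.5],"twist":[0,0,0],"jaw":0.6}]}}

```text
time_s: 33.67
tool_pos: [0.588, -0.0927, 0.2699]
tool_rot: [179.9, 0.0, 90.0]
force: [1.7, -0.2, -0.3]
grip_width: 0.0586
grasp_force: 19.9
```

```bash
python3 - <<'E'
from h import *
o=env.get_obs();print(o['tool_pos'],o['force'],o['wrist_torque'],o['grip_width'])
E
```

```text
[ 0.58798556 -0.09265908  0.26990534] [ 1.66241099 -0.17999476 -0.29734361] [-0.34306206 -0.36613359  0.02383385] 0.05858143807372011
```

>>> {"name": "servo_tool", "arguments": {"plan": [{"xyz":[0,0,0.2],"twist":[0,0,0],"jaw":0.6},{"xyz":[0,0,0.5],"twist":[0,0,0],"jaw":0.6},{"xyz":[0,0,0.9],"twist":[0,0,0],"jaw":0.6},{"xyz":[0,0,1.4],"twist":[0,0,0],"jaw":0.6},{"xyz":[0,0,1.9],"twist":[0,0,0],"jaw":0.6},{"xyz":[0,0,2.4],"twist":[0,0,0],"jaw":0.6},{"xyz":[0,0,2.8],"twist":[0,0,0],"jaw":0.6},{"xyz":[0,0,3.0],"twist":[0,0,0],"jaw":0.6},{"xyz":[0,0,3.0],"twist":[0,0,0],"jaw":0.6}]}}

```text
time_s: 34.42
tool_pos: [0.5878, -0.0927, 0.2391]
tool_rot: [180.0, 0.0, 90.0]
force: [4.4, -3.3, -3.5]
grip_width: 0.0588
grasp_force: 19.9
```

>>> {"name": "servo_tool", "arguments": {"plan": [{"xyz":[0,0,0.1],"twist":[0,0,0],"jaw":0.6},{"xyz":[0,0,0.2],"twist":[0,0,0],"jaw":0.6},{"xyz":[0,0,0.3],"twist":[0,0,0],"jaw":0.6},{"xyz":[0,0,0.35],"twist":[0,0,0],"jaw":0.6},{"xyz":[0,0,0.35],"twist":[0,0,0],"jaw":0.6},{"xyz":[0,0,0.35],"twist":[0,0,0],"jaw":0.6},{"xyz":[0,0,0.35],"twist":[0,0,0],"jaw":0.6}]}}

```text
time_s: 35.0
tool_pos: [0.5879, -0.0927, 0.2371]
tool_rot: [179.9, 0.0, 90.0]
force: [1.0, -3.3, 5.5]
grip_width: 0.0588
grasp_force: 19.9
```

>>> {"name": "servo_tool", "arguments": {"plan": [{"xyz":[0,0,0.07],"twist":[0,0,0],"jaw":0.6},{"xyz":[0,0,0.07],"twist":[0,0,0],"jaw":0.6},{"xyz":[0,0,0.07],"twist":[0,0,0],"jaw":0.6},{"xyz":[0,0,0.07],"twist":[0,0,0],"jaw":0.6}]}}

```text
time_s: 35.33
tool_pos: [0.5879, -0.0928, 0.2369]
tool_rot: [179.9, 0.0, 90.0]
force: [-0.2, -3.4, 8.0]
grip_width: 0.0589
grasp_force: 19.9
```

Seated on the base, so the last cup fits and goes to the tray.

>>> {"name": "servo_tool", "arguments": {"plan": [{"xyz":[0,0,-3.5],"twist":[0,0,0],"jaw":0.6},{"xyz":[0,0,-7],"twist":[0,0,0],"jaw":0.6},{"xyz":[0,0,-10.5],"twist":[0,0,0],"jaw":0.6},{"xyz":[0,0,-10.5],"twist":[0,0,0],"jaw":0.6},{"xyz":[22,-1.5,-10.5],"twist":[0,0,0],"jaw":0.6},{"xyz":[22,-1.5,-10.5],"twist":[0,0,0],"jaw":0.6},{"xyz":[22,-1.5,-10.5],"twist":[0,0,0],"jaw":0.6},{"xyz":[22,-1.5,-10.5],"twist":[0,0,0],"jaw":0.6},{"xyz":[22,-1.5,-10.5],"twist":[0,0,0],"jaw":0.6},{"xyz":[22,-1.5,-10.5],"twist":[0,0,0],"jaw":0.6}]}}

```text
time_s: 36.17
tool_pos: [0.5697, 0.1373, 0.3388]
tool_rot: [-179.7, -0.3, 90.6]
force: [0.3, 0.5, -1.0]
grip_width: 0.0586
grasp_force: 19.9
```

>>> {"name": "servo_tool", "arguments": {"plan": [{"xyz":[25,-1.7,0],"twist":[0,0,0],"jaw":0.6},{"xyz":[25,-1.7,0],"twist":[0,0,0],"jaw":0.6},{"xyz":[25,-1.7,0],"twist":[0,0,0],"jaw":0.6},{"xyz":[25,-1.7,0],"twist":[0,0,0],"jaw":0.6},{"xyz":[25,-1.7,0],"twist":[0,0,0],"jaw":0.6},{"xyz":[25,-1.7,0],"twist":[0,0,0],"jaw":0.6},{"xyz":[25,-1.7,0],"twist":[0,0,0],"jaw":0.6},{"xyz":[25,-1.7,0],"twist":[0,0,0],"jaw":0.6},{"xyz":[25,-1.7,0],"twist":[0,0,0],"jaw":0.6},{"xyz":[25,-1.7,0],"twist":[0,0,0],"jaw":0.6}]}}

```text
time_s: 37.0
tool_pos: [0.5557, 0.3761, 0.3397]
tool_rot: [-179.9, 0.1, 89.9]
force: [-0.1, 0.1, -0.8]
grip_width: 0.0588
grasp_force: 19.9
```

Final foot height is at TCP z 0.219. I lower in steps.

>>> {"name": "servo_tool", "arguments": {"plan": [{"xyz":[0,0,3],"twist":[0,0,0],"jaw":0.6},{"xyz":[0,0,6],"twist":[0,0,0],"jaw":0.6},{"xyz":[0,0,9],"twist":[0,0,0],"jaw":0.6},{"xyz":[0,0,10.5],"twist":[0,0,0],"jaw":0.6},{"xyz":[0,0,11.2],"twist":[0,0,0],"jaw":0.6},{"xyz":[0,0,11.5],"twist":[0,0,0],"jaw":0.6},{"xyz":[0,0,11.7],"twist":[0,0,0],"jaw":0.6},{"xyz":[0,0,11.9],"twist":[0,0,0],"jaw":0.6},{"xyz":[0,0,12],"twist":[0,0,0],"jaw":0.6},{"xyz":[0,0,12],"twist":[0,0,0],"jaw":0.6}]}}

```text
time_s: 37.83
tool_pos: [0.5561, 0.3778, 0.2217]
tool_rot: [179.9, -0.1, 90.0]
force: [-0.1, -0.2, -0.4]
grip_width: 0.0586
grasp_force: 19.9
```

>>> {"name": "servo_tool", "arguments": {"plan": [{"xyz":[0,0,0.1],"twist":[0,0,0],"jaw":0.6},{"xyz":[0,0,0.15],"twist":[0,0,0],"jaw":0.6},{"xyz":[0,0,0.15],"twist":[0,0,0],"jaw":0.6},{"xyz":[0,0,0.15],"twist":[0,0,0],"jaw":0.6}]}}

```text
time_s: 38.17
tool_pos: [0.5559, 0.3779, 0.2198]
tool_rot: [179.9, -0.0, 90.0]
force: [0.1, -0.3, 1.8]
grip_width: 0.0584
grasp_force: 19.9
```

>>> {"name": "servo_tool", "arguments": {"plan": [{"xyz":[0,0,0.08],"twist":[0,0,0],"jaw":0.6},{"xyz":[0,0,0.05],"twist":[0,0,0],"jaw":0.28},{"xyz":[0,0,0],"twist":[0,0,0],"jaw":0.22},{"xyz":[0,0,0],"twist":[0,0,0],"jaw":0.2},{"xyz":[0,0,0],"twist":[0,0,0],"jaw":0.2},{"xyz":[0,0,-2],"twist":[0,0,0],"jaw":0.2},{"xyz":[0,0,-5],"twist":[0,0,0],"jaw":0.2},{"xyz":[0,0,-9],"twist":[0,0,0],"jaw":0.2},{"xyz":[0,0,-12],"twist":[0,0,0],"jaw":0.2},{"xyz":[0,0,-12],"twist":[0,0,0],"jaw":0.2}]}}

```text
time_s: 39.0
tool_pos: [0.5575, 0.3786, 0.3472]
tool_rot: [179.4, -0.4, 90.0]
force: [0.3, 0.6, 1.7]
grip_width: 0.0697
grasp_force: 0.0
```

>>> {"name": "servo_tool", "arguments": {"plan": [{"xyz":[-30,0,-3],"twist":[0,0,0],"jaw":0.2},{"xyz":[-30,0,-3],"twist":[0,0,0],"jaw":0.2},{"xyz":[-30,0,-3],"twist":[0,0,0],"jaw":0.2},{"xyz":[-30,0,-3],"twist":[0,0,0],"jaw":0.2},{"xyz":[-30,0,-3],"twist":[0,0,0],"jaw":0.2},{"xyz":[-30,0,-3],"twist":[0,0,0],"jaw":0.2},{"xyz":[-30,0,-3],"twist":[0,0,0],"jaw":0.2},{"xyz":[-30,0,-3],"twist":[0,0,0],"jaw":0.2},{"xyz":[-30,0,-3],"twist":[0,0,0],"jaw":0.2},{"xyz":[-30,0,-3],"twist":[0,0,0],"jaw":0.2}]}}

```text
time_s: 39.83
tool_pos: [0.5556, 0.0775, 0.369]
tool_rot: [180.0, -0.1, 89.9]
force: [-0.3, 0.8, -0.3]
grip_width: 0.0693
grasp_force: 0.0
```

```bash
python3 - <<'E'
from h import *
c=shot('top');s=shot('scene')
A=cv2.resize(c['img'][130:300,60:480,::-1],(800,324));B=cv2.resize(s['img'][130:260,100:440,::-1],(700,268));B=cv2.copyMakeBorder(B,0,0,0,100,0);cv2.imwrite('pics/p5.png',np.vstack([A,B]))
print('force',env.get_obs()['force'])
E
```

```text
force [ 0.71104344 -0.24924809 -0.51039363]
```

View pics/p5.png

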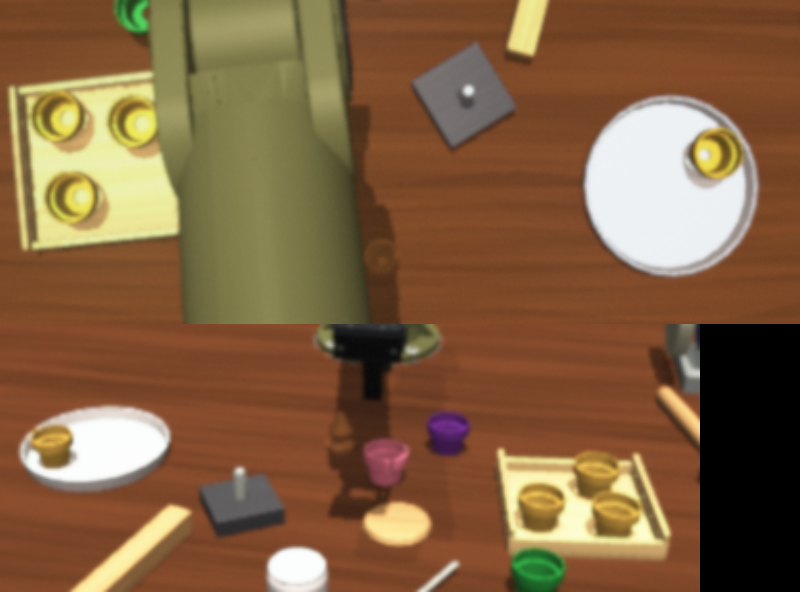

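The picture shows three cups upright side by side in the tray and one in the pan. The gauge stands upright, the stand is empty and the arm is clear, so I hand in the job.

```bash
python3 -c "
from cell import env
print(env.sign_off())"
```

```text
the job is handed in; nothing more can be done
None
```

I gauged and sorted all four cups and handed the job in: three 19 mm cups stand in the tray and one 13 mm cup stands in the pan; the sign-off returned no verdict.

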